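Set the bottle tray right and tally it

ROBOT

A 6-joint arm with a two-finger parallel gripper is mounted at the origin on the work surface. World frame = base frame: x ahead of the robot, y to its left, z up, the work surface at z = 0. Lengths are in m, angles in degrees, forces in N, time in s.
With the tool pointing down it reaches from about 0.3 to 0.75 m from the base axis. Payload 8.5 kg.
Tool frame: the origin (TCP) lies at the very end of the fingers, on their centre line; the grasp point (between the pads) lies 19 mm behind it (hold_point_z is the distance from the TCP to the grasp point, in m); z points along the fingers, y is the direction in which the jaws open and shut (so a half turn about z gives the same grasp; the last joint's range is limited). The gripper opens to 85 mm and grips with 20 to 120 N. Pads are 22 mm wide; open, the fingers measure 114 mm over their backs; the gripper's body (76 mm by 85 mm) begins 54 mm behind the grasp point. The pads swing forward as they close: fully open they stand 13 mm farther back than shut.
Start: joints at [52.981, 21.807, 74.336, -0, 83.858, -12.336], TCP at [0.23, 0.5, 0.231] pointing down, gripper open.
Joint ranges: [-178.18, 178.18], [-50.72, 133.34], [12.68, 142.11], [-81.47, 261.47], [9.98, 163.14], [-165.26, 165.26]. Speed limits (degrees/s): [136.94, 136.94, 180, 180, 180, 180].

INTERFACE

Orientations are given as a 3x3 rotation matrix whose columns are the frame's x, y, z axes.
In Python, from rig import observe, get_image, close_job, hold_point_z gives the robot as it stands. The module is installed in compiled form; this text tells all that it offers.
- The arm moves only by the tool jog_arm, never from a script. Its arguments are lists of equal length, an entry for each row: "travel": the shift along the world's x, y, z in m, a list of three; "dr": the turn, a rotation vector about the world's x, y, z in rad, a list of three. In form: {"travel": [[x, y, z], ...], "dr": [[rx, ry, rz], ...]}. A call has 1 to 20 rows; each row shifts and turns the commanded pose from where the row before left it; what a row does not reach is not made up. A row lasts 1/12 s, in which the tool goes at most 41.7 mm and 7.16 degrees, less where a joint would pass 70% of its speed; a pose out of reach is approached as far as the arm can. A call with a gripper value outside its range is refused whole. "jaw" is the finger opening in m, from 0 to 0.0854, set as the call begins (left out, the last holds). The fingers move at their own pace and stop on an object; "newtons" is the grip in N (left out, the last holds). Time passes only in rows, so rows that do not move let the fingers close. It gives the time, the measured TCP pose, the force and the opening at its end, in the units of the state.
- observe(): the state, without advancing time (a new reading comes with each control period).
- get_image(name): name is "scene" or "top" or "wrist"; returns a dict with "color" (420x560x3 uint8, red, green, blue), "fovy" (degrees; the focal length in pixels is half the picture's height over the tangent of half this angle, whatever the lens; pixels are square), "cx", "cy" (the principal point, pixels), "R" (3x3) and "t" (3): a world point X has camera coordinates R X + t. Camera axes: x right, y down, z forward; pixel columns grow to the right and rows downward; lengths in m; the calibration is good to about 2 mm. The wrist camera is an equidistant fisheye: a pixel r from the principal point sees the ray r / f radians off the axis. A picture is of the moment at which its call begins. There is no depth.
- close_job(): hands the job in, once; it reports no verdict.
The state is a dict: "time_s": time; "q": joint angles; "qvel": joint speeds; "joint_efforts": joint torques, N m; "position": TCP position; "tool_rot": TCP orientation; "ft_force": force on the tool from outside, world axes, zero at the start; "wrist_torque": the same for the moment, N m; "grip_width": finger opening in m.
Only numpy, scipy, OpenCV 4.12 (cv2) and the standard library are available. Lean on these libraries where they do the work, as an engineer would, in place of code of your own. Each camera call takes 0.05 s, during which the arm holds its last target.

TASK

Get the long bottle tray ready: stand the bottles that have fallen over in it back up, and put the brown bottles left about on the bench into it too, so that every brown bottle stands upright on the tray's floor. Count them on the tally counter: one click for each bottle in the tray, pressing its key fully down and letting it come fully up each time, so that the pointer, now at zero, shows the number of bottles. Leave the other things on the bench where they are.

Things in the scene. Friction and masses are not known exactly. Their poses are not given: they have to be found in the camera images.
- tray: shallow fixed aluminium tray, one long lane for bottles along its y axis: outside 74 x 690 mm, inside 66 x 682 mm, floor 3 mm thick, rim 10 mm high all round, with a low wire grip beyond each end. Origin on the bench under its centre, x across the lane, y along it, z up
- bottle_a: square brown plastic reagent bottle with a round white screw cap: body 44 x 44 mm, 92 mm tall in all, 0.13 to 0.22 kg; the cap is 34 mm across, its side runs from 72 to 92 mm above the base. Origin at mid height (46 mm from base and cap top) on the bottle's axis, z runs from base to cap, x and y are square to its sides. May be absent (then None). It starts lying on a side along the lane
- bottle_b: square brown plastic reagent bottle with a round white screw cap: body 44 x 44 mm, 92 mm tall in all, 0.13 to 0.22 kg; the cap is 34 mm across, its side runs from 72 to 92 mm above the base. Origin at mid height (46 mm from base and cap top) on the bottle's axis, z runs from base to cap, x and y are square to its sides. May be absent (then None). It starts lying on a side along the lane
- bottle_c: square brown plastic reagent bottle with a round white screw cap: body 44 x 44 mm, 92 mm tall in all, 0.13 to 0.22 kg; the cap is 34 mm across, its side runs from 72 to 92 mm above the base. Origin at mid height (46 mm from base and cap top) on the bottle's axis, z runs from base to cap, x and y are square to its sides. May be absent (then None). It starts lying on a side along the lane
- bottle_d: square brown plastic reagent bottle with a round white screw cap: body 44 x 44 mm, 92 mm tall in all, 0.13 to 0.22 kg; the cap is 34 mm across, its side runs from 72 to 92 mm above the base. Origin at mid height (46 mm from base and cap top) on the bottle's axis, z runs from base to cap, x and y are square to its sides. It starts upright in the lane
- bottle_e: square brown plastic reagent bottle with a round white screw cap: body 44 x 44 mm, 92 mm tall in all, 0.13 to 0.22 kg; the cap is 34 mm across, its side runs from 72 to 92 mm above the base. Origin at mid height (46 mm from base and cap top) on the bottle's axis, z runs from base to cap, x and y are square to its sides. It starts upright in the lane
- bottle_f: square brown plastic reagent bottle with a round white screw cap: body 44 x 44 mm, 92 mm tall in all, 0.13 to 0.22 kg; the cap is 34 mm across, its side runs from 72 to 92 mm above the base. Origin at mid height (46 mm from base and cap top) on the bottle's axis, z runs from base to cap, x and y are square to its sides. May be absent (then None). It starts upright on the bench
- bottle_g: square brown plastic reagent bottle with a round white screw cap: body 44 x 44 mm, 92 mm tall in all, 0.13 to 0.22 kg; the cap is 34 mm across, its side runs from 72 to 92 mm above the base. Origin at mid height (46 mm from base and cap top) on the bottle's axis, z runs from base to cap, x and y are square to its sides. May be absent (then None). It starts upright on the bench
- bottle_h: square brown plastic reagent bottle with a round white screw cap: body 44 x 44 mm, 92 mm tall in all, 0.13 to 0.22 kg; the cap is 34 mm across, its side runs from 72 to 92 mm above the base. Origin at mid height (46 mm from base and cap top) on the bottle's axis, z runs from base to cap, x and y are square to its sides. May be absent (then None). It starts lying on a side on the bench
- counter: bench tally counter screwed to the bench: grey housing 110 (x) x 84 (y) x 48 mm high on a dark base plate 126 x 96 mm. Origin on the bench under its centre, z up; its key lever sticks out towards its -x. On top a white dial 70 mm across with ten ticks (the long tick, on the key's side, is zero) and a black pointer; a steel knob on its side is not used
- key_pad (a point): centre of the top of the black pad of the counter's key lever (pad 36 x 36 mm, 10 mm thick, 65 mm out from the housing's front, top 49 mm above the bench when up); x points away from the lever's end to the housing. Pushed straight down it sinks 22 mm to its stop
- key (a joint): angle of the key lever: 0 up (at rest), 0.28 rad fully down at its stop; the lever turns about a level axis 78 mm from the middle of the pad. A spring lifts it back: about 2.3 N on the pad to start it, about 5 N fully down
- dial (a joint): angle of the counter's pointer, clockwise seen from above: 0 at the start, each full press of the key adds 0.628 rad (one tick of ten) by a ratchet; a press that stops short of the bottom leaves it between ticks, and the next full press takes it on to a whole tick; letting the key up does not turn it back. It cannot be turned back
- dish_stack: stack of three clear lidded dishes, 60 mm across, 39 mm high; bystander. Origin at the centre of its underside
- marker: marker pen lying on the bench, 128 mm long along its x, 17 mm thick; bystander. Origin under its middle
- slide_box: flat grey and white slide box 100 x 85 x 33 mm; bystander. Origin at the centre of its underside
- objective: steel microscope objective standing on a round grey foot, 68 mm across, 60 mm high; bystander. Origin at the centre of its underside
- tube_rack: rack of blue-capped tubes, 75 x 170 mm, 86 mm high; bystander. Origin at the centre of its underside
Not all that is in view belongs to the job. What is shaped like the bottle_c but green, orange or red is not meant.

How it is judged:
By the outcome, as a careful person would: the job done as asked, in the order asked, and still so for the second after the job is handed in, with the robot touching nothing.
Of bottle_a, bottle_b, bottle_c only 2 to 3 are there at a start; the rules pass over those that are not, and their reading is None.
Of bottle_f, bottle_g, bottle_h only 2 to 3 are there at a start; the rules pass over those that are not, and their reading is None.
At some moment in a run one of bottle_a, bottle_b, bottle_c, bottle_d, bottle_e, bottle_f, bottle_g, bottle_h may be knocked a few centimetres aside while the robot is not near it.
Once in a run the grip may slacken for a moment while it holds something.
It also fails if it takes over 210 s, if anything falls off the work surface, if the arm or the gripper's body presses on something with over 40 N, if the wrist force passes 120 N, or if a joint passes its speed limit or range.

## Working session

There is one attempt and no reset: what is moved stays moved. The work goes in short steps, Python scripts to look and compute and a tool call to move; the robot and the scene stay as the last step left them, time stands still between calls to the robot, and variables do not carry over. Pictures are saved under pics/ and viewed, and the job is handed in when it is done.

Besides the shell and the picture viewer there is one more tool, called after "Call:" in YAML: its name, and indented under it one key for each argument. jog_arm: Moves the arm, as the interface text tells. Its arguments: {"type":"object","properties":{"travel":{"type":"array"},"dr":{"type":"array"},"jaw":{"type":"number"},"newtons":{"type":"number"}},"required":["travel","dr"]}

```bash
ls; mkdir -p pics; cat > h.py <<'E'
import numpy as np, cv2
from rig import observe, get_image
def save(n,fn):
    im=get_image(n); cv2.imwrite('pics/'+fn,im['color'][:,:,::-1]); np.savez('pics/'+fn+'.npz',**im); return im
def foc(im): return im['color'].shape[0]/2/np.tan(np.radians(im['fovy'])/2)
def ray(im,u,v,fish=False):
    f=foc(im); d=np.array([u-im['cx'],v-im['cy']],float)
    if fish:
        r=np.hypot(*d); th=r/f; c=np.array([*(d/max(r,1e-9)*np.sin(th)),np.cos(th)])
    else: c=np.array([d[0]/f,d[1]/f,1.])
    R=np.array(im['R']); return -R.T@im['t'], R.T@c
def onz(im,u,v,z,fish=False):
    o,d=ray(im,u,v,fish); return o+d*(z-o[2])/d[2]
def proj(im,X,fish=False):
    c=np.array(im['R'])@np.array(X)+im['t'];f=foc(im)
    if fish:
        th=np.arctan2(np.hypot(c[0],c[1]),c[2]);a=c[:2]/np.hypot(c[0],c[1])*th*f
    else:a=c[:2]/c[2]*f
    return a+[im['cx'],im['cy']]
E
python3 - <<'E'
from h import *
for n in('scene','top','wrist'):
    im=save(n,n+'0.png'); print(n,im['fovy'],im['cx'],im['cy'],-np.array(im['R']).T@im['t'])
o=observe(); print(o)
from rig import hold_point_z; print(hold_point_z)
E
```

```text
pics
scene 55.136326658652486 276.1161378300894 211.58182041576546 [1.31615258 0.1037454  1.01453107]
top 53.1739102415623 278.3237159189561 204.71730954668405 [0.3765275  0.01520794 1.08589904]
wrist 65.70646984690485 277.70740559301794 210.44781779716635 [0.16522283 0.52951319 0.3735166 ]
{'time_s': 0.15, 'q': array([ 5.29814556e+01,  2.18323496e+01,  7.43719543e+01,  1.47332445e-04,
        8.38586715e+01, -1.23345698e+01]), 'qvel': array([ 0.02656207, -0.09534623, -0.19805548, -0.09043917, -0.09731194,
       -0.03891807]), 'joint_efforts': array([ 1.96630979e-03, -4.48629713e+01, -2.31345946e+01, -1.57467925e-04,
        3.81230653e-03,  1.93119922e-05]), 'position': array([0.22954062, 0.49956565, 0.23086811]), 'tool_rot': array([[-9.08624823e-01,  4.17612847e-01, -6.63796378e-04],
       [ 4.17613307e-01,  9.08624432e-01, -8.76048148e-04],
       [ 2.37292646e-04, -1.07320929e-03, -9.99999396e-01]]), 'ft_force': array([ 0.13497127, -0.26708598,  0.22019779]), 'wrist_torque': array([-0.01823115,  0.01392009, -0.01337236]), 'grip_width': 0.08549051214520337}
0.0187
```

View pics/top0.png

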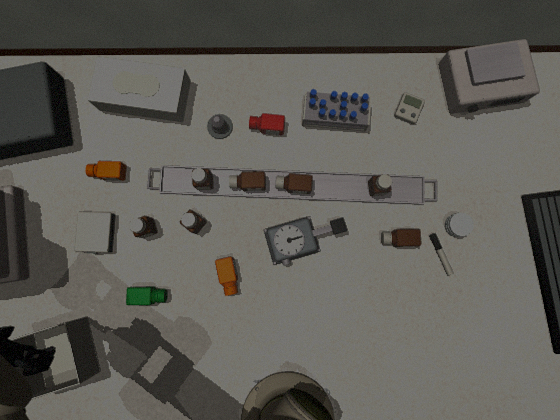

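View pics/scene0.png

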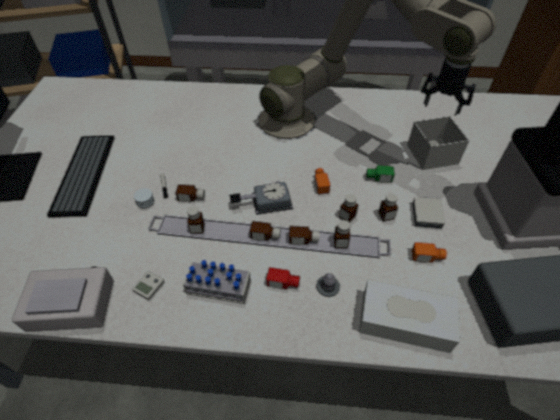

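View pics/wrist0.png

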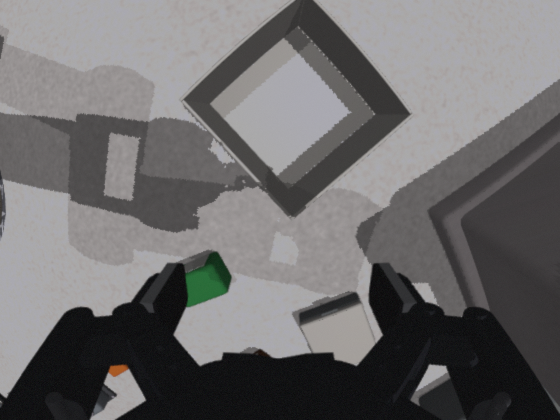

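```bash
python3 - <<'E'
import cv2
a=cv2.imread('pics/top0.png')
def crop(x0,x1,y0,y1,s,n):
    c=cv2.resize(a[y0:y1,x0:x1],None,fx=s,fy=s,interpolation=cv2.INTER_CUBIC); c=cv2.convertScaleAbs(c,alpha=1.6,beta=10); cv2.imwrite('pics/'+n,c); print(c.shape)
crop(130,290,140,260,5,'c1.png'); crop(280,440,140,260,5,'c2.png')
E
```

```text
(600, 800, 3)
(600, 800, 3)
```

View pics/c1.png

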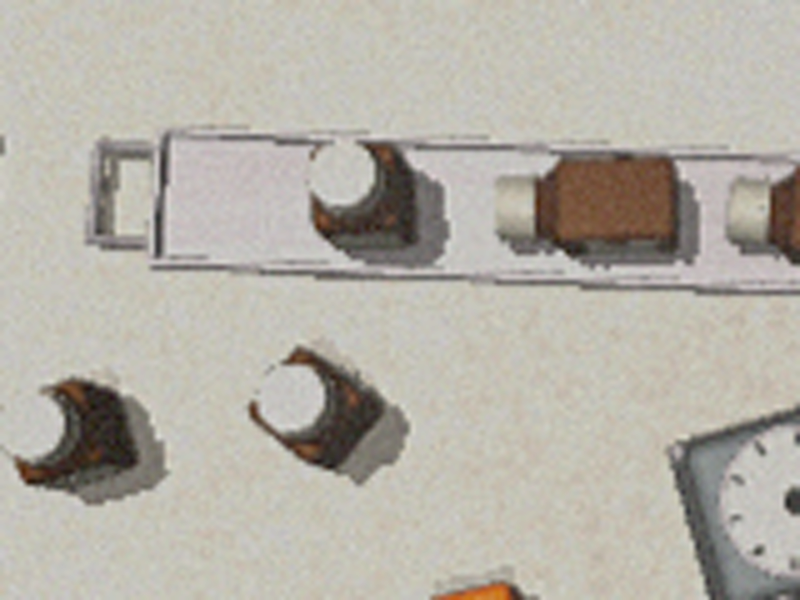

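View pics/c2.png

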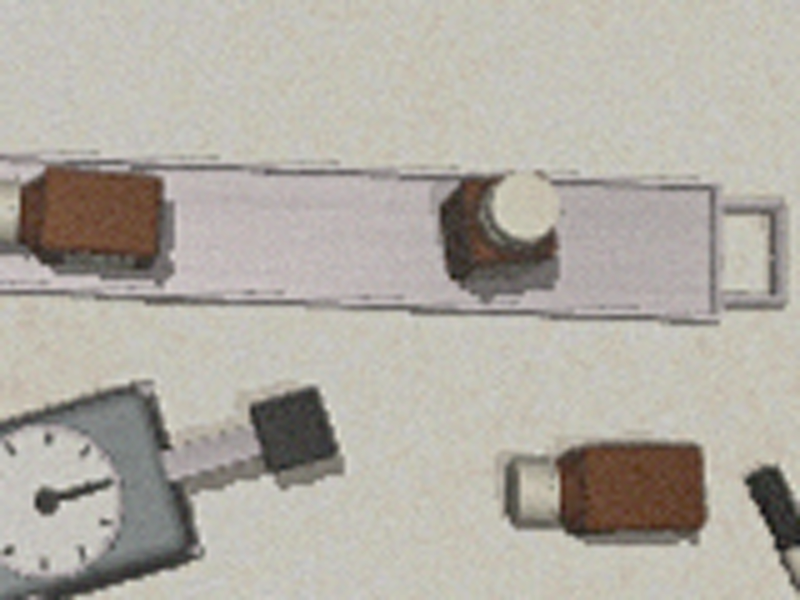

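```bash
cat >> h.py <<'E'
def load(fn): return dict(np.load('pics/'+fn+'.npz'))
E
python3 - <<'E'
from h import *
np.set_printoptions(precision=4,suppress=True)
im=load('top0.png')
def p(c,x,y,z):
    return onz(im,(x+.5)/5-.5+(130 if c==1 else 280),(y+.5)/5-.5+140,z)
for n,a in dict(d=(1,342,173,.095),e=(2,525,207,.095),f=(1,32,425,.092),g=(1,292,398,.092),
  trayTL=(1,165,131,.01),trayBL=(1,153,266,.01),trayTR=(2,717,185,.01),trayBR=(2,717,320,.01),
  Acap=(1,497,207,.025),Abase=(1,676,200,.047),A1=(1,556,157,.047),A2=(1,676,157,.047),A3=(1,556,240,.047),A4=(1,670,243,.047),
  Bcap=(1,730,210,.025),B1=(2,50,167,.047),B2=(2,160,177,.047),B3=(2,45,246,.047),B4=(2,157,252,.047),
  hcap=(2,508,490,.022),h1=(2,580,445,.044),h2=(2,703,443,.044),h3=(2,572,530,.044),h4=(2,703,528,.044),
  fb1=(1,135,465,.0),fb2=(1,22,483,0),gb=(1,380,405,.0),gb2=(1,335,468,0),gt=(1,300,347,.07), g2=(1,252,408,.07),
  pad1=(2,252,405,.049),pad2=(2,318,387,.049),pad3=(2,335,455,.049),pad4=(2,272,470,.049),dial=(2,47,502,.048)).items(): print(n,p(*a))
E
```

```text
d [0.5895 0.213  0.095 ]
e [ 0.5702 -0.2356  0.095 ]
f [0.4687 0.3587 0.092 ]
g [0.4809 0.2351 0.092 ]
trayTL [0.6308 0.3235 0.01  ]
trayBL [0.559  0.3274 0.01  ]
trayTR [ 0.5979 -0.3576  0.01  ]
trayBR [ 0.5268 -0.3539  0.01  ]
Acap [0.5862 0.1467 0.025 ]
Abase [0.5849 0.0537 0.047 ]
A1 [0.6074 0.1144 0.047 ]
A2 [0.6071 0.0537 0.047 ]
A3 [0.5648 0.1141 0.047 ]
A4 [0.5629 0.0567 0.047 ]
Bcap [0.584  0.0267 0.025 ]
B1 [ 0.6015 -0.009   0.047 ]
B2 [ 0.5961 -0.0644  0.047 ]
B3 [ 0.5611 -0.0061  0.047 ]
B4 [ 0.5577 -0.0623  0.047 ]
hcap [ 0.4389 -0.2397  0.022 ]
h1 [ 0.4597 -0.2711  0.044 ]
h2 [ 0.4604 -0.3321  0.044 ]
h3 [ 0.4177 -0.2653  0.044 ]
h4 [ 0.4184 -0.3299  0.044 ]
fb1 [0.4561 0.3361 0.    ]
fb2 [0.4471 0.3944 0.    ]
gb [0.4867 0.2095 0.    ]
gb2 [0.454  0.2322 0.    ]
gt [0.5083 0.2367 0.07  ]
g2 [0.4785 0.2593 0.07  ]
pad1 [ 0.4801 -0.1081  0.049 ]
pad2 [ 0.4889 -0.141   0.049 ]
pad3 [ 0.455  -0.1485  0.049 ]
pad4 [ 0.4478 -0.1172  0.049 ]
dial [ 0.4326 -0.006   0.048 ]
```

Call:
jog_arm:
  travel:
    - [0.0254, -0.0296, -0.0058]
    - [0.0254, -0.0296, -0.0058]
    - [0.0254, -0.0296, -0.0058]
    - [0.0254, -0.0296, -0.0058]
    - [0.0254, -0.0296, -0.0058]
    - [0.0254, -0.0296, -0.0058]
    - [0.0254, -0.0296, -0.0058]
    - [0.0254, -0.0296, -0.0058]
    - [0.0254, -0.0296, -0.0058]
    - [0.0254, -0.0296, -0.0058]
    - [0.0254, -0.0296, -0.0058]
    - [0.0254, -0.0296, -0.0058]
    - [0.0254, -0.0296, -0.0058]
    - [0.0254, -0.0296, -0.0058]
    - [0, 0, 0]
    - [0, 0, 0]
  dr:
    - [0, 0, -0.0849]
    - [0, 0, -0.0849]
    - [0, 0, -0.0849]
    - [0, 0, -0.0849]
    - [0, 0, -0.0849]
    - [0, 0, -0.0849]
    - [0, 0, -0.0849]
    - [0, 0, -0.0849]
    - [0, 0, -0.0849]
    - [0, 0, -0.0849]
    - [0, 0, -0.0849]
    - [0, 0, -0.0849]
    - [0, 0, -0.0849]
    - [0, 0, -0.0849]
    - [0, 0, 0]
    - [0, 0, 0]
  jaw: 0.0854
  newtons: 50

```text
time_s: 1.48
position: [0.5858, 0.0838, 0.149]
tool_rot: [[0.051, 0.999, -0.002], [0.999, -0.051, 0.0], [0.0, -0.002, -1.0]]
ft_force: [0.2, 0.3, 0.1]
grip_width: 0.0852
```

```bash
python3 - <<'E'
from h import *
np.set_printoptions(precision=4,suppress=True)
o=observe(); print(o['time_s'],o['position'],o['tool_rot'],o['q'])
save('wrist','w1.png'); save('top','t1.png')
E
```

```text
1.4833 [0.5858 0.0838 0.149 ] [[ 0.0511  0.9987 -0.0017]
 [ 0.9987 -0.0511  0.0002]
 [ 0.0001 -0.0017 -1.    ]] [-3.3157 29.8789 74.9341  0.0064 75.2832 -0.3859]
```

View pics/w1.png

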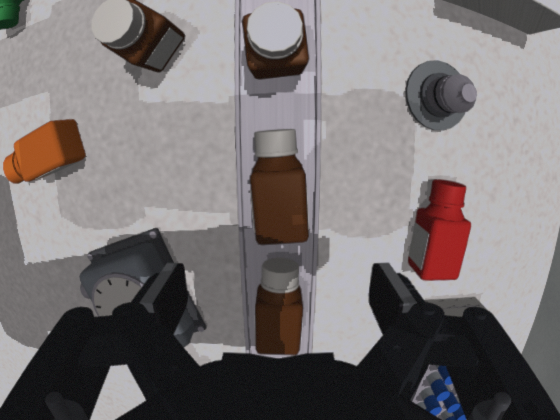

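```bash
python3 - <<'E'
from h import *
np.set_printoptions(precision=4,suppress=True)
im=load('w1.png')
for n,u,v,z in (('base',282,242,.03),('bl',257,242,.047),('br',307,242,.047),('capend',276,130,.025),('capL',257,145,.025),('capR',297,145,.025),('bodyL',252,195,.047),('bodyR',304,195,.047),
 ('B capend',281,256,.025),('B bl',257,352,.047),('B br',301,354,.047),('railL',241,180,.01),('railR',317,180,.01),('d cap',275,30,.095),('gcap',121,26,.092)):
    print(n,onz(im,u,v,z,True))
E
```

```text
base [0.5889 0.0499 0.03  ]
bl [0.5687 0.0577 0.047 ]
br [0.6093 0.0556 0.047 ]
capend [0.5886 0.1452 0.025 ]
capL [0.5724 0.1337 0.025 ]
capR [0.6051 0.132  0.025 ]
bodyL [0.5676 0.097  0.047 ]
bodyR [0.6079 0.095  0.047 ]
B capend [0.5873 0.0343 0.025 ]
B bl [ 0.5595 -0.0589  0.047 ]
B br [ 0.6022 -0.0638  0.047 ]
railL [0.5552 0.1023 0.01  ]
railR [0.6224 0.099  0.01  ]
d cap [0.5917 0.2097 0.095 ]
gcap [0.4911 0.2281 0.092 ]
```

Call:
jog_arm:
  travel:
    - [0.0004, 0, 0]
    - [0.0004, 0, 0]
    - [0.0004, 0, 0]
    - [0.0004, 0, 0]
    - [0.0004, 0.001, 0]
    - [0, 0, -0.02]
    - [0, 0, -0.025]
    - [0, 0, -0.025]
    - [0, 0, -0.025]
    - [0, 0, -0.02]
    - [0, 0, -0.012]
    - [0, 0, -0.005]
    - [0, 0, 0]
    - [0, 0, 0]
  dr:
    - [-0.1046, 0.005, 0]
    - [-0.1046, 0.005, 0]
    - [-0.1046, 0.005, 0]
    - [-0.1046, 0.005, 0]
    - [-0.1046, 0.005, 0]
    - [0, 0, 0]
    - [0, 0, 0]
    - [0, 0, 0]
    - [0, 0, 0]
    - [0, 0, 0]
    - [0, 0, 0]
    - [0, 0, 0]
    - [0, 0, 0]
    - [0, 0, 0]

```text
time_s: 2.75
position: [0.5876, 0.0868, 0.0192]
tool_rot: [[0.042, 0.999, -0.022], [0.865, -0.048, -0.499], [-0.5, 0.002, -0.866]]
ft_force: [-0.0, 0.1, 0.5]
grip_width: 0.085
```

```bash
python3 - <<'E'
from h import *
np.set_printoptions(precision=4,suppress=True)
o=observe(); print(o['time_s'],o['position'],o['tool_rot'],o['q'],o['ft_force'])
save('wrist','w2.png'); save('scene','s2.png')
a=cv2.imread('pics/s2.png'); cv2.imwrite('pics/s2c.png',cv2.resize(a[140:300,180:420],None,fx=3,fy=3))
E
```

```text
2.75 [0.5876 0.0868 0.0192] [[ 0.0423  0.9989 -0.0222]
 [ 0.8651 -0.0477 -0.4994]
 [-0.4999  0.0019 -0.8661]] [  9.2216  44.3766  77.2759 -31.7498  68.4255  26.5608] [-0.0258  0.1213  0.5481]
```

View pics/s2c.png

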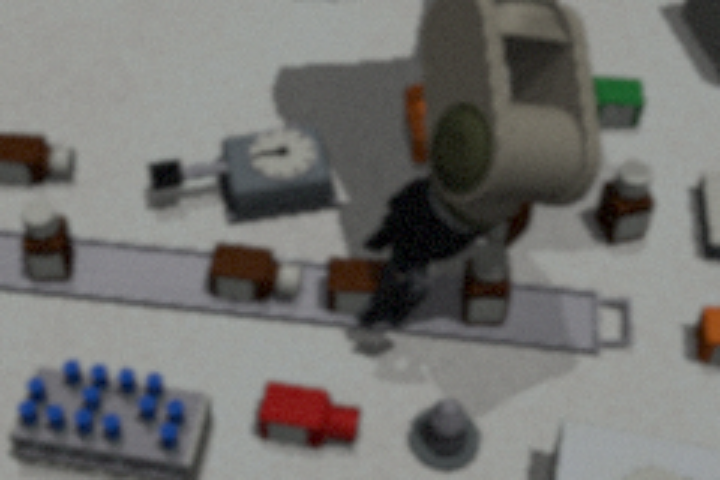

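Call:
jog_arm:
  travel:
    - [0, 0, 0]
    - [0, 0, 0]
    - [0, 0, 0]
    - [0, 0, 0]
    - [0, 0, 0]
    - [0, 0, 0]
    - [0, 0, 0]
    - [0, 0, 0]
  dr:
    - [0, 0, 0]
    - [0, 0, 0]
    - [0, 0, 0]
    - [0, 0, 0]
    - [0, 0, 0]
    - [0, 0, 0]
    - [0, 0, 0]
    - [0, 0, 0]
  jaw: 0.02
  newtons: 60

```text
time_s: 3.52
position: [0.5876, 0.0864, 0.0189]
tool_rot: [[0.043, 0.999, -0.023], [0.865, -0.048, -0.5], [-0.5, 0.002, -0.866]]
ft_force: [-1.2, 0.6, 6.2]
grip_width: 0.0439
```

Call:
jog_arm:
  travel:
    - [0, 0, 0.01]
    - [0, 0, 0.025]
    - [0, 0, 0.03]
    - [0, 0, 0.025]
    - [0.0003, 0.0042, 0]
    - [0.0003, 0.0042, 0]
    - [0.0003, 0.0042, 0]
    - [0.0003, 0.0042, 0]
    - [0.0003, 0.0042, 0]
    - [0.0003, 0.0042, 0]
    - [0.0003, 0.0042, 0]
    - [0.0003, 0.0042, 0]
    - [0.0003, 0.0042, 0]
    - [0.0003, 0.0042, 0]
    - [0.0003, 0.0042, 0]
    - [0.0003, 0.0042, 0]
    - [0.0003, 0.0042, 0]
    - [0, 0, 0]
    - [0, 0, 0]
  dr:
    - [0, 0, 0]
    - [0, 0, 0]
    - [0, 0, 0]
    - [0, 0, 0]
    - [0.1207, -0.0058, 0]
    - [0.1207, -0.0058, 0]
    - [0.1207, -0.0058, 0]
    - [0.1207, -0.0058, 0]
    - [0.1207, -0.0058, 0]
    - [0.1207, -0.0058, 0]
    - [0.1207, -0.0058, 0]
    - [0.1207, -0.0058, 0]
    - [0.1207, -0.0058, 0]
    - [0.1207, -0.0058, 0]
    - [0.1207, -0.0058, 0]
    - [0.1207, -0.0058, 0]
    - [0.1207, -0.0058, 0]
    - [0, 0, 0]
    - [0, 0, 0]

```text
time_s: 5.1
position: [0.5911, 0.1402, 0.1073]
tool_rot: [[0.026, 0.999, 0.041], [0.502, -0.049, 0.864], [0.865, -0.002, -0.502]]
ft_force: [-0.2, 0.3, -1.1]
grip_width: 0.0436
```

```bash
cat >> h.py <<'E'
def st():
    np.set_printoptions(precision=4,suppress=True)
    o=observe(); print(o['time_s'],o['position'],o['tool_rot'].round(3).tolist(),o['q'].round(1),o['ft_force'],o['grip_width'])
def sc(n,fn,x0=150,x1=430,y0=120,y1=300,s=2.8):
    save(n,fn); a=cv2.imread('pics/'+fn); cv2.imwrite('pics/c_'+fn,cv2.convertScaleAbs(cv2.resize(a[y0:y1,x0:x1],None,fx=s,fy=s,interpolation=cv2.INTER_CUBIC),alpha=1.5))
E
python3 - <<'E'
from h import *
st(); sc('scene','s3.png')
E
```

```text
5.1 [0.5911 0.1402 0.1073] [[0.026, 0.999, 0.041], [0.502, -0.049, 0.864], [0.865, -0.002, -0.502]] [-19.6  41.7  85.5  56.3  84.  -39.9] [-0.1729  0.3006 -1.1334] 0.04355680282185217
```

View pics/c_s3.png

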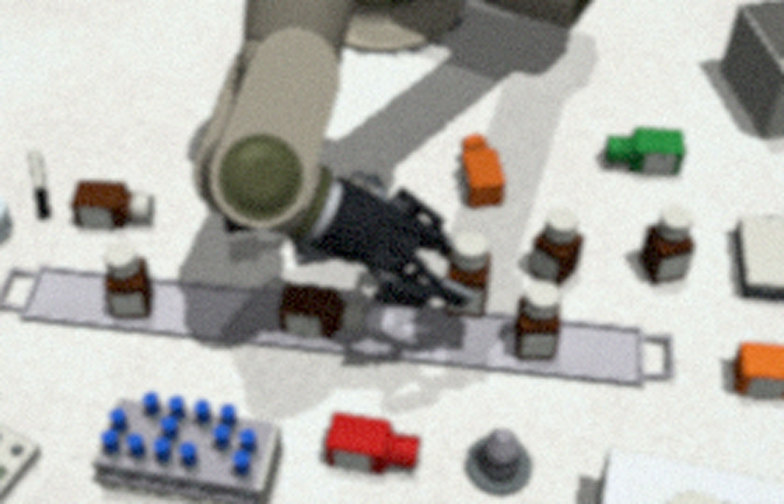

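Call:
jog_arm:
  travel:
    - [0, 0, -0.015]
    - [0, 0, -0.018]
    - [0, 0, -0.015]
    - [0, 0, -0.01]
    - [0, 0, -0.006]
    - [0, 0, -0.004]
    - [0, 0, -0.002]
    - [0, 0, 0]
    - [0, 0, 0]
  dr:
    - [0, 0, 0]
    - [0, 0, 0]
    - [0, 0, 0]
    - [0, 0, 0]
    - [0, 0, 0]
    - [0, 0, 0]
    - [0, 0, 0]
    - [0, 0, 0]
    - [0, 0, 0]

```text
time_s: 5.9
position: [0.5914, 0.1409, 0.0387]
tool_rot: [[0.024, 0.999, 0.042], [0.5, -0.048, 0.865], [0.866, 0.0, -0.5]]
ft_force: [-0.2, -0.1, -1.7]
grip_width: 0.0436
```

```bash
python3 - <<'E'
from h import *
st(); sc('scene','s4.png',220,400,180,290,4.4)
E
```

```text
5.9 [0.5914 0.1409 0.0387] [[0.024, 0.999, 0.042], [0.5, -0.048, 0.865], [0.866, 0.0, -0.5]] [-19.6  48.1  87.   57.4  79.8 -46.7] [-0.1773 -0.0525 -1.7365] 0.043555323442706385
```

View pics/c_s4.png

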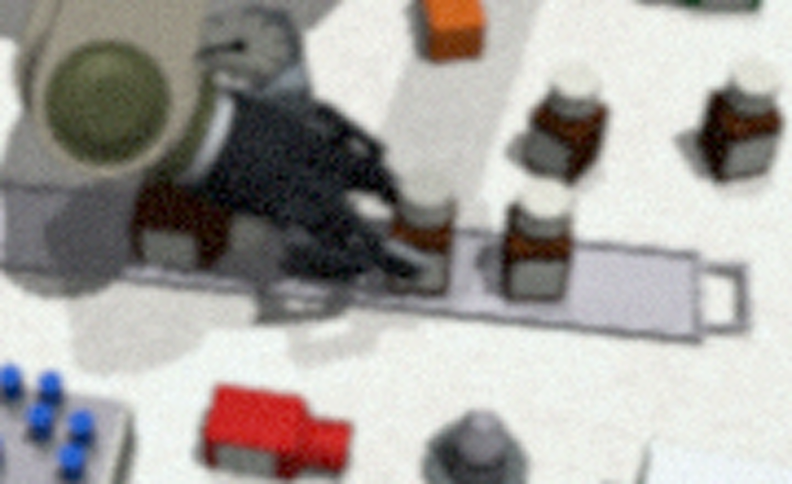

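Call:
jog_arm:
  travel:
    - [0, 0, -0.001]
    - [0, 0, -0.001]
    - [0, 0, -0.001]
    - [0, 0, 0]
    - [0, 0, 0]
  dr:
    - [0, 0, 0]
    - [0, 0, 0]
    - [0, 0, 0]
    - [0, 0, 0]
    - [0, 0, 0]

```text
time_s: 6.37
position: [0.5915, 0.1408, 0.0373]
tool_rot: [[0.023, 0.999, 0.043], [0.497, -0.048, 0.867], [0.868, 0.001, -0.497]]
ft_force: [-2.4, -4.2, 12.7]
grip_width: 0.0434
```

Call:
jog_arm:
  travel:
    - [0, 0, 0.0005]
    - [0, 0, 0]
    - [0, 0, 0]
    - [0, 0, 0]
  dr:
    - [0, 0, 0]
    - [0, 0, 0]
    - [0, 0, 0]
    - [0, 0, 0]
  jaw: 0.07

```text
time_s: 6.7
position: [0.5912, 0.141, 0.0355]
tool_rot: [[0.025, 0.999, 0.042], [0.499, -0.048, 0.865], [0.866, -0.001, -0.5]]
ft_force: [-0.6, 0.5, 0.2]
grip_width: 0.0699
```

```bash
python3 - <<'E'
from h import *
st(); sc('scene','s5.png',220,400,180,290,4.4);save('wrist','w5.png')
E
```

```text
6.7 [0.5912 0.141  0.0355] [[0.025, 0.999, 0.042], [0.499, -0.048, 0.865], [0.866, -0.001, -0.5]] [-19.6  48.4  87.1  57.4  79.6 -46.9] [-0.6297  0.528   0.1837] 0.06993060547893125
```

View pics/c_s5.png

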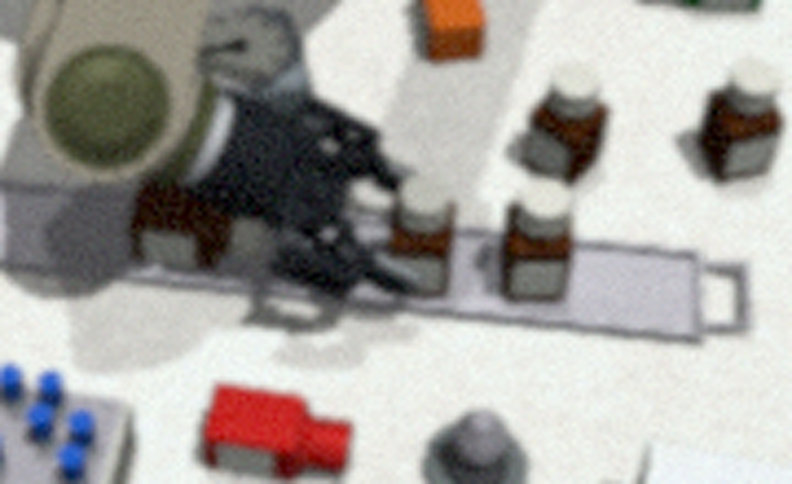

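View pics/w5.png

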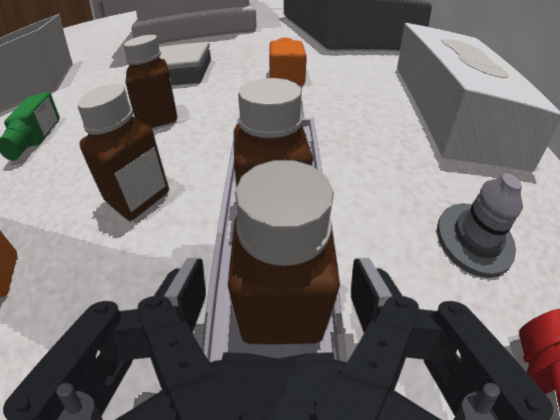

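Call:
jog_arm:
  travel:
    - [0, -0.017, 0.015]
    - [0, -0.017, 0.03]
    - [0, -0.017, 0.035]
    - [0, 0, 0.01]
    - [-0.0006, -0.0078, 0]
    - [-0.0006, -0.0078, 0]
    - [-0.0006, -0.0078, 0]
    - [-0.0006, -0.0078, 0]
    - [-0.0006, -0.0078, 0]
    - [-0.0006, -0.0078, 0]
    - [-0.0006, -0.0078, 0]
    - [-0.0006, -0.0078, 0]
    - [-0.0006, -0.0078, 0]
    - [-0.0006, -0.0078, 0]
    - [-0.0006, -0.0078, 0]
    - [-0.0006, -0.0078, 0]
    - [-0.0006, -0.0078, 0]
    - [-0.0006, -0.0078, 0]
    - [-0.0006, -0.0078, 0]
    - [-0.0006, -0.0078, 0]
  dr:
    - [0, 0, 0]
    - [0, 0, 0]
    - [0, 0, 0]
    - [0, 0, 0]
    - [-0.1144, 0.0055, 0]
    - [-0.1144, 0.0055, 0]
    - [-0.1144, 0.0055, 0]
    - [-0.1144, 0.0055, 0]
    - [-0.1144, 0.0055, 0]
    - [-0.1144, 0.0055, 0]
    - [-0.1144, 0.0055, 0]
    - [-0.1144, 0.0055, 0]
    - [-0.1144, 0.0055, 0]
    - [-0.1144, 0.0055, 0]
    - [-0.1144, 0.0055, 0]
    - [-0.1144, 0.0055, 0]
    - [-0.1144, 0.0055, 0]
    - [-0.1144, 0.0055, 0]
    - [-0.1144, 0.0055, 0]
    - [-0.1144, 0.0055, 0]
  jaw: 0.0854

```text
time_s: 8.47
position: [0.5818, -0.0344, 0.1259]
tool_rot: [[0.034, 0.999, -0.032], [0.703, -0.047, -0.71], [-0.711, 0.002, -0.704]]
ft_force: [0.0, -0.3, -0.5]
grip_width: 0.0854
```

```bash
python3 - <<'E'
from h import *
st(); sc('top','t6.png',130,450,130,310,2.5);save('wrist','w6.png')
E
```

```text
8.4667 [ 0.5818 -0.0344  0.1259] [[0.034, 0.999, -0.032], [0.703, -0.047, -0.71], [-0.711, 0.002, -0.704]] [  3.   37.7  78.7 -46.9  75.5  23. ] [ 0.0111 -0.2963 -0.4618] 0.08537246842258514
```

View pics/c_t6.png

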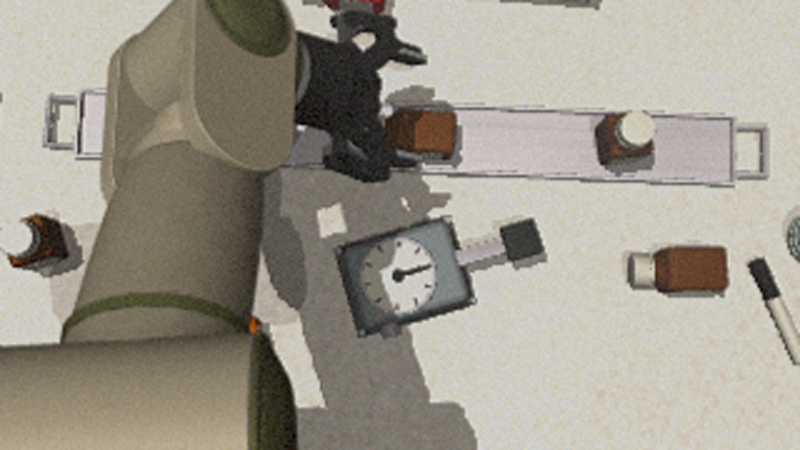

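View pics/w6.png

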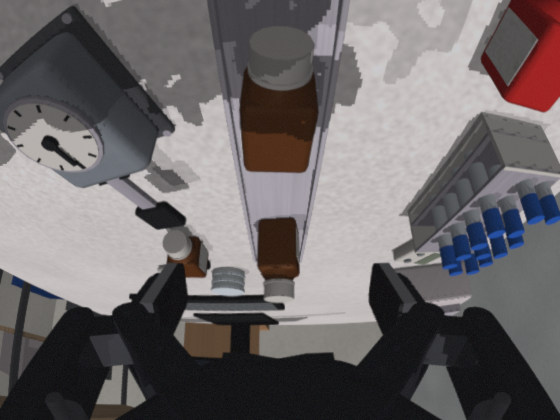

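```bash
python3 - <<'E'
from h import *
im=load('w6.png')
for u,v,z in ((246,170,.047),(309,171,.047),(251,48,.025),(313,48,.025),(282,28,.04)): print(onz(im,u,v,z,True))
im=load('t6.png')
for u,v,z in ((457,125,.047),(457,155,.047),(385,128,.025)): print(onz(im,u/2.5+130,v/2.5+130,z))
E
```

```text
[ 0.55926105 -0.05837989  0.047     ]
[ 0.60126891 -0.06121446  0.047     ]
[0.57009569 0.02203869 0.025     ]
[0.60223345 0.02084368 0.025     ]
[0.58682493 0.04221344 0.04      ]
[ 0.58319978 -0.06724549  0.047     ]
[ 0.55255211 -0.06675021  0.047     ]
[0.58487122 0.00511471 0.025     ]
```

Call:
jog_arm:
  travel:
    - [0.0005, 0, -0.02]
    - [0.0005, 0, -0.025]
    - [0, 0, -0.025]
    - [0, -0.001, -0.018]
    - [0, 0, -0.01]
    - [0, 0, -0.005]
    - [0, 0, -0.002]
    - [0, 0, 0]
    - [0, 0, 0]
    - [0, 0, 0]
  dr:
    - [0, 0, 0]
    - [0, 0, 0]
    - [0, 0, 0]
    - [0, 0, 0]
    - [0, 0, 0]
    - [0, 0, 0]
    - [0, 0, 0]
    - [0, 0, 0]
    - [0, 0, 0]
    - [0, 0, 0]

```text
time_s: 9.4
position: [0.583, -0.0358, 0.0216]
tool_rot: [[0.036, 0.999, -0.033], [0.707, -0.048, -0.706], [-0.707, 0.002, -0.708]]
ft_force: [0.0, 0.4, 0.5]
grip_width: 0.0855
```

```bash
python3 - <<'E'
from h import *
st(); sc('scene','s7.png',220,400,180,290,4.4)
E
```

```text
9.4 [ 0.583  -0.0358  0.0216] [[0.036, 0.999, -0.033], [0.707, -0.048, -0.706], [-0.707, 0.002, -0.708]] [  2.7  46.1  82.3 -49.8  67.2  32.4] [0.0319 0.429  0.4636] 0.08548682386404718
```

View pics/c_s7.png

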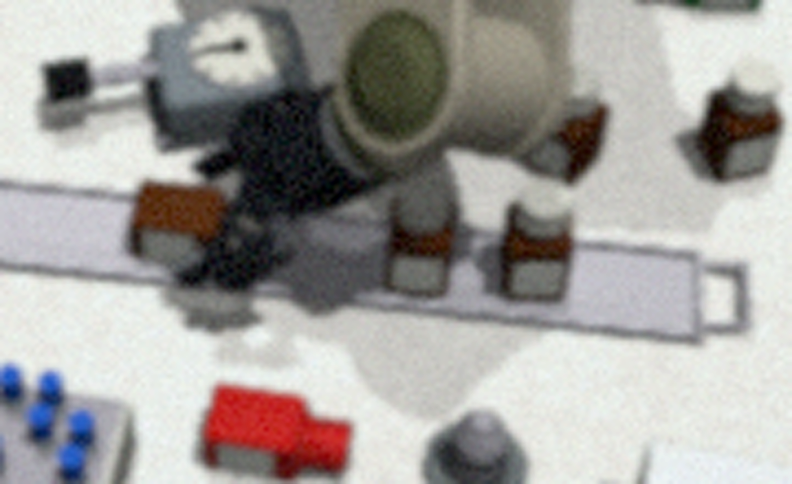

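Call:
jog_arm:
  travel:
    - [0, 0, 0]
    - [0, 0, 0]
    - [0, 0, 0]
    - [0, 0, 0]
    - [0, 0, 0]
    - [0, 0, 0]
    - [0, 0, 0]
    - [0, 0, 0]
  dr:
    - [0, 0, 0]
    - [0, 0, 0]
    - [0, 0, 0]
    - [0, 0, 0]
    - [0, 0, 0]
    - [0, 0, 0]
    - [0, 0, 0]
    - [0, 0, 0]
  jaw: 0.02

```text
time_s: 10.12
position: [0.5826, -0.0358, 0.021]
tool_rot: [[0.035, 0.999, -0.034], [0.706, -0.048, -0.706], [-0.707, 0.001, -0.707]]
ft_force: [-1.9, 2.9, 5.4]
grip_width: 0.0432
```

Call:
jog_arm:
  travel:
    - [0, 0, 0.01]
    - [0, 0, 0.025]
    - [0, 0, 0.03]
    - [0, 0, 0.02]
    - [0, 0, 0]
    - [0, 0, 0]
    - [0, 0, 0]
    - [0, 0, 0]
    - [0, 0, 0]
    - [0, 0, 0]
    - [0, 0, 0]
    - [0, 0, 0]
    - [0, 0, 0]
    - [0, 0, 0]
    - [0, 0, 0]
    - [0, 0, 0]
    - [0, 0, 0]
    - [0, 0, 0]
    - [0, 0, 0]
  dr:
    - [0, 0, 0]
    - [0, 0, 0]
    - [0, 0, 0]
    - [0, 0, 0]
    - [0.1207, -0.0058, 0]
    - [0.1207, -0.0058, 0]
    - [0.1207, -0.0058, 0]
    - [0.1207, -0.0058, 0]
    - [0.1207, -0.0058, 0]
    - [0.1207, -0.0058, 0]
    - [0.1207, -0.0058, 0]
    - [0.1207, -0.0058, 0]
    - [0.1207, -0.0058, 0]
    - [0.1207, -0.0058, 0]
    - [0.1207, -0.0058, 0]
    - [0.1207, -0.0058, 0]
    - [0.1207, -0.0058, 0]
    - [0, 0, 0]
    - [0, 0, 0]

```text
time_s: 11.7
position: [0.5824, -0.0368, 0.1048]
tool_rot: [[0.037, 0.999, 0.034], [0.708, -0.05, 0.705], [0.705, -0.002, -0.709]]
ft_force: [0.7, 0.2, -1.6]
grip_width: 0.0435
```

Call:
jog_arm:
  travel:
    - [0, 0, -0.015]
    - [0, 0, -0.018]
    - [0, 0, -0.015]
    - [0, 0, -0.01]
    - [0, 0, -0.005]
    - [0, 0, -0.003]
    - [0, 0, -0.002]
    - [0, 0, 0]
    - [0, 0, 0]
    - [0, 0, 0]
  dr:
    - [0, 0, 0]
    - [0, 0, 0]
    - [0, 0, 0]
    - [0, 0, 0]
    - [0, 0, 0]
    - [0, 0, 0]
    - [0, 0, 0]
    - [0, 0, 0]
    - [0, 0, 0]
    - [0, 0, 0]

```text
time_s: 12.53
position: [0.5828, -0.036, 0.0381]
tool_rot: [[0.034, 0.999, 0.035], [0.706, -0.049, 0.706], [0.707, 0.001, -0.707]]
ft_force: [0.1, 0.1, -0.1]
grip_width: 0.0431
```

```bash
python3 - <<'E'
from h import *
st(); sc('scene','s8.png',190,370,180,290,4.4)
save('wrist','w8.png')
E
```

```text
12.5333 [ 0.5828 -0.036   0.0381] [[0.034, 0.999, 0.035], [0.706, -0.049, 0.706], [0.707, 0.001, -0.707]] [-31.8  45.   81.1  38.6  82.  -44.5] [ 0.0818  0.101  -0.1439] 0.043115894541118055
```

View pics/c_s8.png

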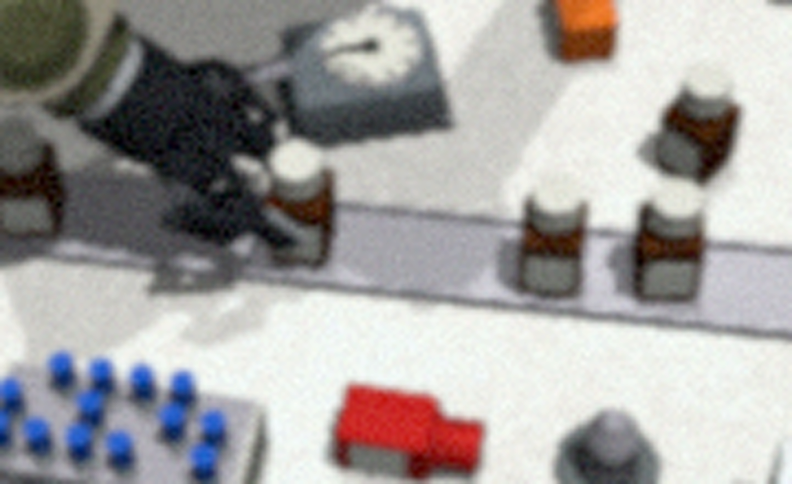

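View pics/w8.png

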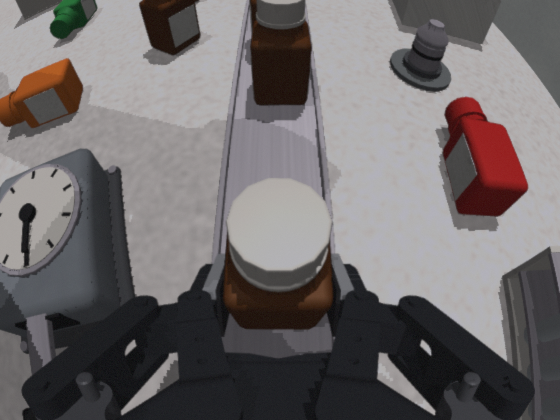

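Call:
jog_arm:
  travel:
    - [0, 0, -0.001]
    - [0, 0, 0]
    - [0, 0, 0]
  dr:
    - [0, 0, 0]
    - [0, 0, 0]
    - [0, 0, 0]

```text
time_s: 12.88
position: [0.5825, -0.0359, 0.0366]
tool_rot: [[0.035, 0.999, 0.034], [0.706, -0.049, 0.707], [0.707, -0.0, -0.707]]
ft_force: [0.9, 0.3, -1.2]
grip_width: 0.0432
```

Call:
jog_arm:
  travel:
    - [0, 0, -0.001]
    - [0, 0, -0.001]
    - [0, 0, 0]
    - [0, 0, 0]
  dr:
    - [0, 0, 0]
    - [0, 0, 0]
    - [0, 0, 0]
    - [0, 0, 0]

```text
time_s: 13.22
position: [0.5825, -0.0359, 0.0345]
tool_rot: [[0.035, 0.999, 0.034], [0.706, -0.049, 0.707], [0.707, -0.001, -0.707]]
ft_force: [-0.3, 0.1, -0.8]
grip_width: 0.0433
```

Call:
jog_arm:
  travel:
    - [0, 0, -0.001]
    - [0, 0, 0]
    - [0, 0, 0]
  dr:
    - [0, 0, 0]
    - [0, 0, 0]
    - [0, 0, 0]

```text
time_s: 13.47
position: [0.5827, -0.0359, 0.0337]
tool_rot: [[0.034, 0.999, 0.034], [0.706, -0.049, 0.707], [0.707, -0.0, -0.707]]
ft_force: [0.5, 0.1, -0.6]
grip_width: 0.0433
```

Call:
jog_arm:
  travel:
    - [0, 0, -0.001]
    - [0, 0, 0]
    - [0, 0, 0]
  dr:
    - [0, 0, 0]
    - [0, 0, 0]
    - [0, 0, 0]

```text
time_s: 13.72
position: [0.5826, -0.0359, 0.0336]
tool_rot: [[0.034, 0.999, 0.034], [0.705, -0.048, 0.707], [0.708, 0.0, -0.706]]
ft_force: [-2.2, -1.7, 7.0]
grip_width: 0.0435
```

Call:
jog_arm:
  travel:
    - [0, 0, -0.001]
    - [0, 0, 0]
    - [0, 0, 0]
  dr:
    - [0, 0, 0]
    - [0, 0, 0]
    - [0, 0, 0]

```text
time_s: 13.97
position: [0.5826, -0.0359, 0.0336]
tool_rot: [[0.033, 0.999, 0.035], [0.705, -0.048, 0.708], [0.709, 0.001, -0.706]]
ft_force: [-5.6, -3.0, 14.4]
grip_width: 0.0435
```

Call:
jog_arm:
  travel:
    - [0, 0, 0.001]
    - [0, 0, 0]
    - [0, 0, 0]
    - [0, 0, 0]
    - [0, -0.012, 0.012]
    - [0, -0.02, 0.03]
    - [0, -0.02, 0.035]
    - [0, 0, 0.03]
  dr:
    - [0, 0, 0]
    - [0, 0, 0]
    - [0, 0, 0]
    - [0, 0, 0]
    - [0, 0, 0]
    - [0, 0, 0]
    - [0, 0, 0]
    - [0, 0, 0]
  jaw: 0.07

```text
time_s: 14.63
position: [0.5829, -0.091, 0.141]
tool_rot: [[0.036, 0.999, 0.036], [0.707, -0.051, 0.706], [0.706, 0.0, -0.708]]
ft_force: [0.9, -0.6, 0.3]
grip_width: 0.0699
```

```bash
python3 - <<'E'
from h import *
st(); sc('top','t9.png',130,450,130,310,2.5);save('wrist','w9.png')
E
```

```text
14.6333 [ 0.5829 -0.091   0.141 ] [[0.036, 0.999, 0.036], [0.707, -0.051, 0.706], [0.706, 0.0, -0.708]] [-36.1  38.8  73.   36.5  95.5 -38.6] [ 0.9176 -0.5791  0.2546] 0.0699133395106103
```

View pics/c_t9.png

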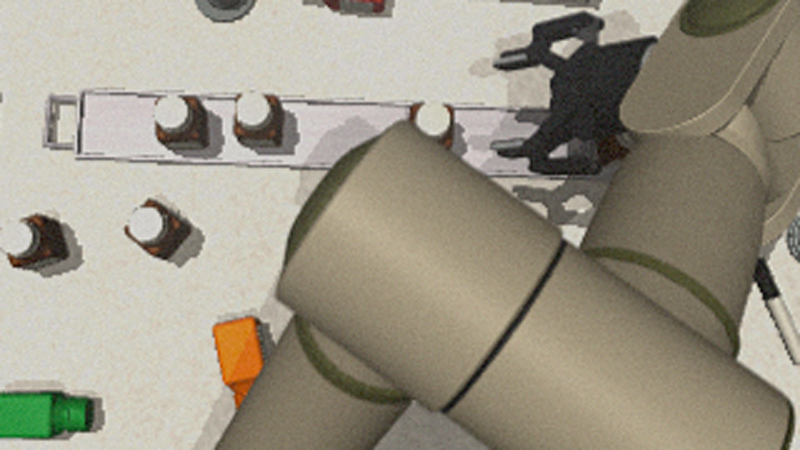

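View pics/w9.png

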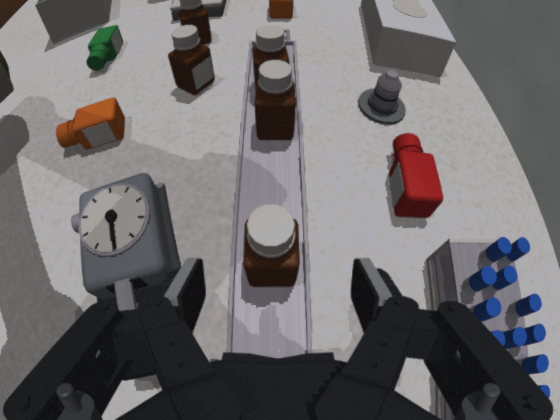

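Call:
jog_arm:
  travel:
    - [-0.0103, -0.0152, -0.0008]
    - [-0.0103, -0.0152, -0.0008]
    - [-0.0103, -0.0152, -0.0008]
    - [-0.0103, -0.0152, -0.0008]
    - [-0.0103, -0.0152, -0.0008]
    - [-0.0103, -0.0152, -0.0008]
    - [-0.0103, -0.0152, -0.0008]
    - [-0.0103, -0.0152, -0.0008]
    - [-0.0103, -0.0152, -0.0008]
    - [-0.0103, -0.0152, -0.0008]
    - [-0.0103, -0.0152, -0.0008]
    - [-0.0103, -0.0152, -0.0008]
    - [-0.0103, -0.0152, -0.0008]
    - [-0.0103, -0.0152, -0.0008]
    - [0, 0, 0]
    - [0, 0, 0]
  dr:
    - [-0.1121, 0.005, 0]
    - [-0.1121, 0.005, 0]
    - [-0.1121, 0.005, 0]
    - [-0.1121, 0.005, 0]
    - [-0.1121, 0.005, 0]
    - [-0.1121, 0.005, 0]
    - [-0.1121, 0.005, 0]
    - [-0.1121, 0.005, 0]
    - [-0.1121, 0.005, 0]
    - [-0.1121, 0.005, 0]
    - [-0.1121, 0.005, 0]
    - [-0.1121, 0.005, 0]
    - [-0.1121, 0.005, 0]
    - [-0.1121, 0.005, 0]
    - [0, 0, 0.024]
    - [0, 0, 0.024]
  jaw: 0.0854

```text
time_s: 16.07
position: [0.4394, -0.2977, 0.1271]
tool_rot: [[-0.003, 1.0, 0.003], [0.722, 0.004, -0.692], [-0.692, -0.0, -0.722]]
ft_force: [-0.1, -0.1, 1.2]
grip_width: 0.0853
```

```bash
python3 - <<'E'
from h import *
st(); sc('top','t10.png',130,450,130,310,2.5);save('wrist','w10.png')
E
```

```text
16.0667 [ 0.4394 -0.2977  0.1271] [[-0.003, 1.0, 0.003], [0.722, 0.004, -0.692], [-0.692, -0.0, -0.722]] [-30.2  25.6 103.6 -60.5  43.3  12.9] [-0.0774 -0.1428  1.2397] 0.08534524685271487
```

View pics/c_t10.png

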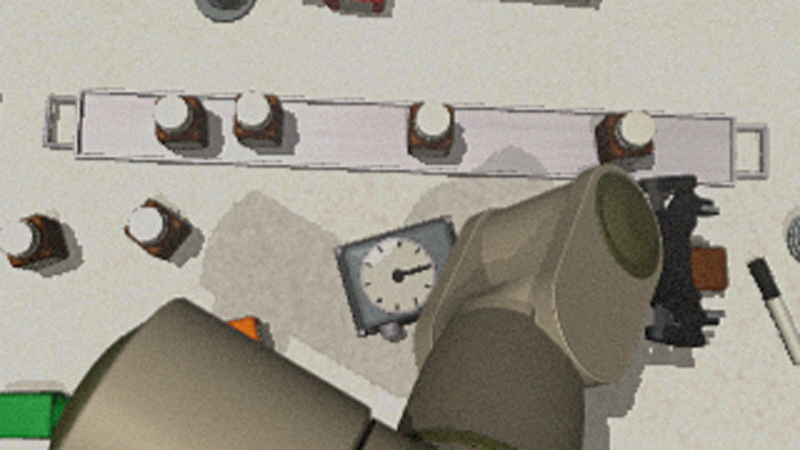

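View pics/w10.png

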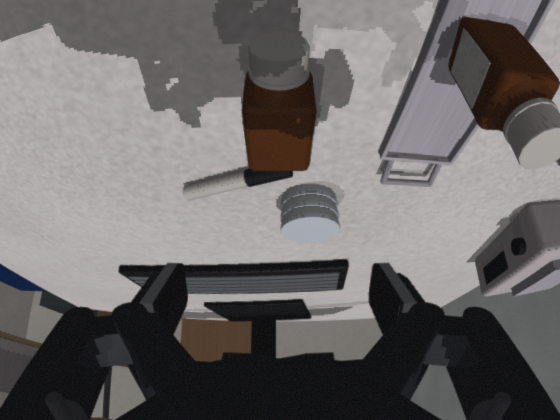

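```bash
python3 - <<'E'
from h import *
im=load('w10.png')
for u,v,z in ((249,168,.044),(308,170,.044),(249,55,.022),(308,55,.022),(276,30,.037),(244,110,.044),(314,110,.044)): print(onz(im,u,v,z,True))
for v,u in ((170,292),(195,185),): print('mark',onz(im,u,v,.01,True))
E
```

```text
[ 0.42111165 -0.32756582  0.044     ]
[ 0.46232883 -0.32972972  0.044     ]
[ 0.42455725 -0.24991616  0.022     ]
[ 0.45763326 -0.24972883  0.022     ]
[ 0.43966001 -0.22545529  0.037     ]
[ 0.42174774 -0.2729339   0.044     ]
[ 0.46121287 -0.27272203  0.044     ]
mark [ 0.45389961 -0.37519437  0.01      ]
mark [ 0.34868156 -0.41552164  0.01      ]
```

Call:
jog_arm:
  travel:
    - [0.001, -0.002, -0.02]
    - [0.001, -0.002, -0.025]
    - [0, -0.002, -0.025]
    - [0, 0, -0.02]
    - [0, 0, -0.012]
    - [0, 0, -0.005]
    - [0, 0, -0.002]
    - [0, 0, 0]
    - [0, 0, 0]
    - [0, 0, 0]
  dr:
    - [-0.01, 0, 0]
    - [-0.01, 0, 0]
    - [0, 0, 0]
    - [0, 0, 0]
    - [0, 0, 0]
    - [0, 0, 0]
    - [0, 0, 0]
    - [0, 0, 0]
    - [0, 0, 0]
    - [0, 0, 0]

```text
time_s: 17.0
position: [0.4426, -0.3047, 0.0211]
tool_rot: [[0.002, 1.0, 0.003], [0.705, 0.0, -0.71], [-0.71, 0.004, -0.705]]
ft_force: [0.4, 0.9, -0.7]
grip_width: 0.0853
```

Call:
jog_arm:
  travel:
    - [0, 0, 0]
    - [0, 0, 0]
    - [0, 0, 0]
    - [0, 0, 0]
    - [0, 0, 0]
    - [0, 0, 0]
    - [0, 0, 0]
    - [0, 0, 0]
  dr:
    - [0, 0, 0]
    - [0, 0, 0]
    - [0, 0, 0]
    - [0, 0, 0]
    - [0, 0, 0]
    - [0, 0, 0]
    - [0, 0, 0]
    - [0, 0, 0]
  jaw: 0.02

```text
time_s: 17.67
position: [0.4422, -0.3045, 0.0205]
tool_rot: [[0.001, 1.0, 0.002], [0.705, 0.001, -0.709], [-0.709, 0.002, -0.705]]
ft_force: [-0.6, 3.1, 4.7]
grip_width: 0.0433
```

Call:
jog_arm:
  travel:
    - [0, 0, 0.01]
    - [0, 0, 0.025]
    - [0, 0, 0.03]
    - [0, 0, 0.03]
    - [0, 0, 0.015]
    - [0, 0, 0]
    - [0, 0, 0]
    - [0, 0, 0]
    - [0, 0, 0]
    - [0, 0, 0]
    - [0, 0, 0]
    - [0, 0, 0]
    - [0, 0, 0]
    - [0, 0, 0]
    - [0, 0, 0]
    - [0, 0, 0]
    - [0, 0, 0]
    - [0, 0, 0]
    - [0, 0, 0]
    - [0, 0, 0]
  dr:
    - [0, 0, 0]
    - [0, 0, 0]
    - [0, 0, 0]
    - [0, 0, 0]
    - [0, 0, 0]
    - [0.1208, 0, 0]
    - [0.1208, 0, 0]
    - [0.1208, 0, 0]
    - [0.1208, 0, 0]
    - [0.1208, 0, 0]
    - [0.1208, 0, 0]
    - [0.1208, 0, 0]
    - [0.1208, 0, 0]
    - [0.1208, 0, 0]
    - [0.1208, 0, 0]
    - [0.1208, 0, 0]
    - [0.1208, 0, 0]
    - [0.1208, 0, 0]
    - [0, 0, 0]
    - [0, 0, 0]

```text
time_s: 19.33
position: [0.4399, -0.3057, 0.1279]
tool_rot: [[0.004, 1.0, -0.008], [0.755, 0.002, 0.656], [0.656, -0.009, -0.755]]
ft_force: [-0.3, -0.1, -1.8]
grip_width: 0.0431
```

```bash
python3 - <<'E'
from h import *
st(); sc('top','t11.png',130,450,130,310,2.5);save('wrist','w11.png')
E
```

```text
19.3333 [ 0.4399 -0.3057  0.1279] [[0.004, 1.0, -0.008], [0.755, 0.002, 0.656], [0.656, -0.009, -0.755]] [-57.5  40.   70.5  21.  105.  -58.5] [-0.2733 -0.074  -1.7938] 0.04309997216690008
```

View pics/w11.png

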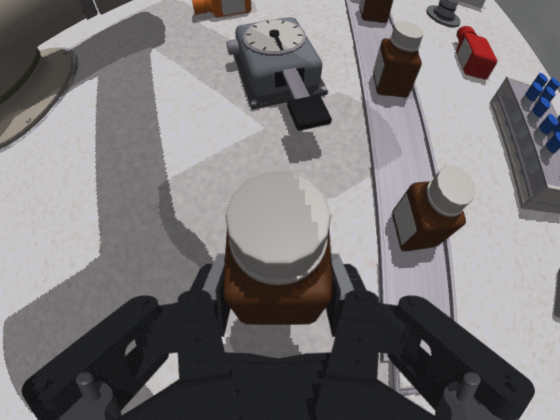

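```bash
python3 - <<'E'
from h import *
im=load('w11.png')
for u,v in ((377,255),(449,255),(382,320),(452,320)): print(onz(im,u,v,.01,True))
print(onz(im,452,190,.095,True))
im=load('t11.png')
for u,v,z in ((735,119,.01),(733,184,.01),(636,128,.095)): print(onz(im,u/2.5+130,v/2.5+130,z))
E
```

```text
[ 0.52981958 -0.26355194  0.01      ]
[ 0.60452049 -0.26634117  0.01      ]
[ 0.52970474 -0.32235136  0.01      ]
[ 0.59867782 -0.328629    0.01      ]
[ 0.56784233 -0.24178687  0.095     ]
[ 0.59521963 -0.36010008  0.01      ]
[ 0.5267822  -0.35443935  0.01      ]
[ 0.5697065  -0.23513314  0.095     ]
```

Call:
jog_arm:
  travel:
    - [0.015, 0, 0]
    - [0.025, 0, 0]
    - [0.03, 0, 0]
    - [0.03, 0, 0]
    - [0.02, 0, 0]
    - [0.006, 0, 0]
    - [0, 0, 0]
    - [0, 0, 0]
  dr:
    - [0.015, 0, -0.008]
    - [0.015, 0, -0.01]
    - [0.015, 0, -0.01]
    - [0.015, 0, -0.01]
    - [0.01, 0, -0.01]
    - [0, 0, 0]
    - [0, 0, 0]
    - [0, 0, 0]

```text
time_s: 20.1
position: [0.5658, -0.3046, 0.1298]
tool_rot: [[0.037, 0.999, 0.025], [0.706, -0.043, 0.706], [0.707, -0.009, -0.707]]
ft_force: [-0.1, -0.5, -1.6]
grip_width: 0.0429
```

```bash
python3 - <<'E'
from h import *
st(); save('wrist','w12.png'); sc('scene','s12.png',90,270,130,240,4.4)
im=load('w12.png')
E
```

```text
20.1 [ 0.5658 -0.3046  0.1298] [[0.037, 0.999, 0.025], [0.706, -0.043, 0.706], [0.707, -0.009, -0.707]] [-50.1  49.3  51.7  30.7 112.4 -44.2] [-0.1321 -0.4628 -1.6169] 0.04294438968158237
```

View pics/w12.png

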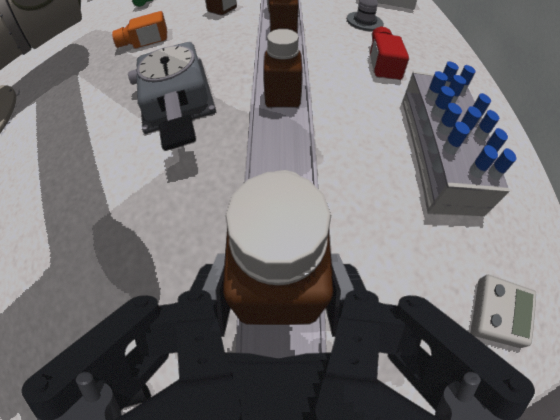

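View pics/c_s12.png

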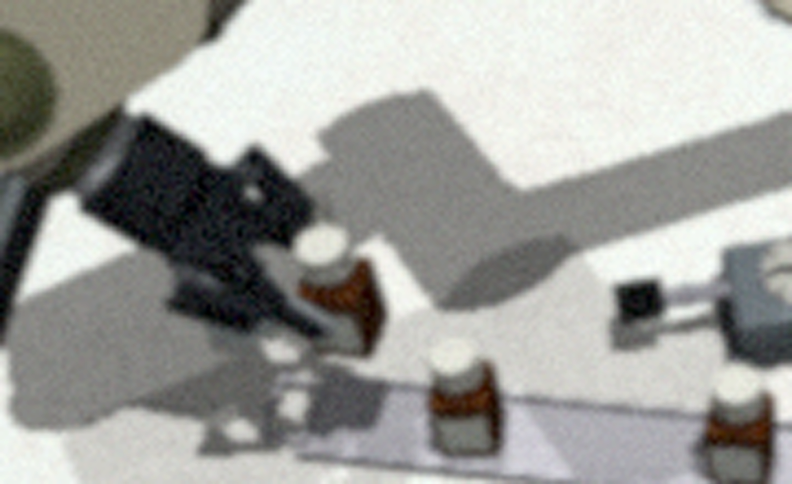

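Call:
jog_arm:
  travel:
    - [0, 0, -0.015]
    - [0, 0, -0.025]
    - [0, 0, -0.025]
    - [0, 0, -0.015]
    - [0, 0, -0.006]
    - [0, 0, -0.003]
    - [0, 0, 0]
    - [0, 0, 0]
  dr:
    - [0, 0, 0]
    - [0, 0, 0]
    - [0, 0, 0]
    - [0, 0, 0]
    - [0, 0, 0]
    - [0, 0, 0]
    - [0, 0, 0]
    - [0, 0, 0]

```text
time_s: 20.87
position: [0.5665, -0.3055, 0.0413]
tool_rot: [[0.036, 0.999, 0.026], [0.706, -0.044, 0.707], [0.707, -0.007, -0.707]]
ft_force: [-0.3, -0.1, -1.1]
grip_width: 0.043
```

Call:
jog_arm:
  travel:
    - [0, 0, -0.001]
    - [0, 0, -0.001]
    - [0, 0, -0.001]
    - [0, 0, 0]
    - [0, 0, 0]
  dr:
    - [0, 0, 0]
    - [0, 0, 0]
    - [0, 0, 0]
    - [0, 0, 0]
    - [0, 0, 0]

```text
time_s: 21.28
position: [0.5662, -0.3051, 0.0374]
tool_rot: [[0.037, 0.999, 0.025], [0.705, -0.044, 0.707], [0.708, -0.008, -0.706]]
ft_force: [-0.7, 0.3, -1.4]
grip_width: 0.0437
```

Call:
jog_arm:
  travel:
    - [0, 0, -0.001]
    - [0, 0, -0.001]
    - [0, 0, 0]
    - [0, 0, 0]
  dr:
    - [0, 0, 0]
    - [0, 0, 0]
    - [0, 0, 0]
    - [0, 0, 0]

```text
time_s: 21.62
position: [0.5662, -0.3051, 0.0352]
tool_rot: [[0.037, 0.999, 0.025], [0.705, -0.044, 0.708], [0.708, -0.009, -0.706]]
ft_force: [0.3, -0.5, -0.6]
grip_width: 0.0435
```

Call:
jog_arm:
  travel:
    - [0, 0, -0.001]
    - [0, 0, 0]
    - [0, 0, 0]
  dr:
    - [0, 0, 0]
    - [0, 0, 0]
    - [0, 0, 0]

```text
time_s: 21.87
position: [0.5662, -0.3051, 0.0342]
tool_rot: [[0.037, 0.999, 0.025], [0.705, -0.044, 0.708], [0.708, -0.009, -0.706]]
ft_force: [0.7, -0.8, -1.6]
grip_width: 0.0431
```

Call:
jog_arm:
  travel:
    - [0, 0, -0.001]
    - [0, 0, 0]
    - [0, 0, 0]
  dr:
    - [0, 0, 0]
    - [0, 0, 0]
    - [0, 0, 0]

```text
time_s: 22.12
position: [0.5663, -0.3052, 0.0335]
tool_rot: [[0.037, 0.999, 0.026], [0.705, -0.044, 0.707], [0.708, -0.008, -0.706]]
ft_force: [-0.0, -0.3, -0.3]
grip_width: 0.0434
```

Call:
jog_arm:
  travel:
    - [0, 0, -0.001]
    - [0, 0, 0]
    - [0, 0, 0]
  dr:
    - [0, 0, 0]
    - [0, 0, 0]
    - [0, 0, 0]

```text
time_s: 22.37
position: [0.5663, -0.3052, 0.0334]
tool_rot: [[0.036, 0.999, 0.026], [0.705, -0.044, 0.708], [0.708, -0.008, -0.706]]
ft_force: [-0.8, -0.4, 6.5]
grip_width: 0.0431
```

Call:
jog_arm:
  travel:
    - [0, 0, -0.001]
    - [0, 0, 0]
    - [0, 0, 0]
  dr:
    - [0, 0, 0]
    - [0, 0, 0]
    - [0, 0, 0]

```text
time_s: 22.62
position: [0.5663, -0.3052, 0.0334]
tool_rot: [[0.036, 0.999, 0.026], [0.705, -0.044, 0.708], [0.708, -0.007, -0.706]]
ft_force: [-2.7, -0.4, 11.6]
grip_width: 0.0432
```

Call:
jog_arm:
  travel:
    - [0, 0, 0.001]
    - [0, 0, 0]
    - [0, 0, 0]
    - [0, 0, 0]
    - [0, -0.012, 0.012]
    - [0, -0.015, 0.03]
    - [0, -0.015, 0.035]
    - [0, 0, 0.035]
    - [0, 0, 0]
    - [0, 0, 0]
    - [-0.01, 0.02, 0.005]
    - [-0.01, 0.02, 0.005]
    - [-0.01, 0.02, 0]
    - [-0.01, 0.02, 0]
    - [-0.01, 0.03, 0]
    - [-0.01, 0.03, 0]
    - [-0.01, 0.03, 0]
    - [-0.01, 0.03, 0]
    - [-0.01, 0.03, 0]
    - [-0.01, 0.03, 0]
  dr:
    - [0, 0, 0]
    - [0, 0, 0]
    - [0, 0, 0]
    - [0, 0, 0]
    - [0, 0, 0]
    - [0, 0, 0]
    - [0, 0, 0]
    - [0, 0, 0]
    - [-0.0785, 0.0035, 0]
    - [-0.0785, 0.0035, 0]
    - [-0.0785, 0.0035, 0]
    - [-0.0785, 0.0035, 0]
    - [-0.0785, 0.0035, 0]
    - [-0.0785, 0.0035, 0]
    - [-0.0785, 0.0035, 0]
    - [-0.0785, 0.0035, 0]
    - [-0.0785, 0.0035, 0]
    - [-0.0785, 0.0035, 0]
    - [0, 0, 0]
    - [0, 0, 0]
  jaw: 0.07

```text
time_s: 24.28
position: [0.4653, -0.085, 0.1545]
tool_rot: [[0.049, 0.999, -0.006], [0.999, -0.049, 0.001], [0.0, -0.006, -1.0]]
ft_force: [1.2, 0.0, 0.5]
grip_width: 0.0697
```

```bash
python3 - <<'E'
from h import *
st(); sc('top','t13.png',130,450,130,310,2.5);save('wrist','w13.png'); sc('scene','s13.png',110,430,120,300,2.5)
E
```

```text
24.2833 [ 0.4653 -0.085   0.1545] [[0.049, 0.999, -0.006], [0.999, -0.049, 0.001], [0.0, -0.006, -1.0]] [-24.7  18.8  93.2  -0.1  68.4 -21.8] [1.2185 0.003  0.5367] 0.06966373878661379
```

View pics/c_t13.png

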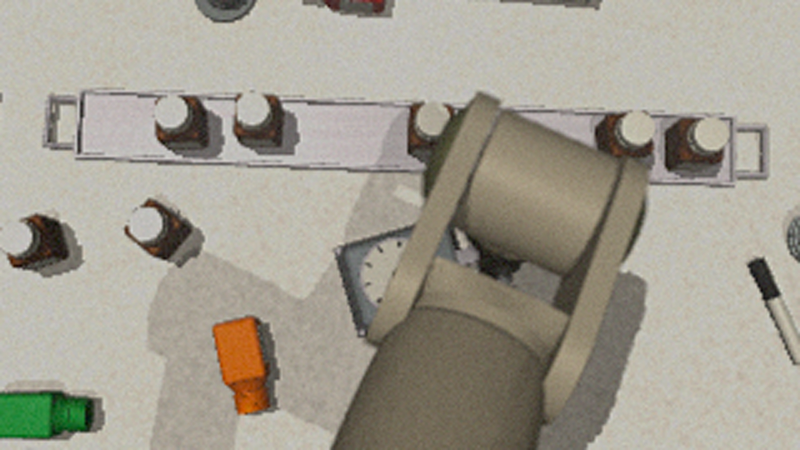

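View pics/c_s13.png

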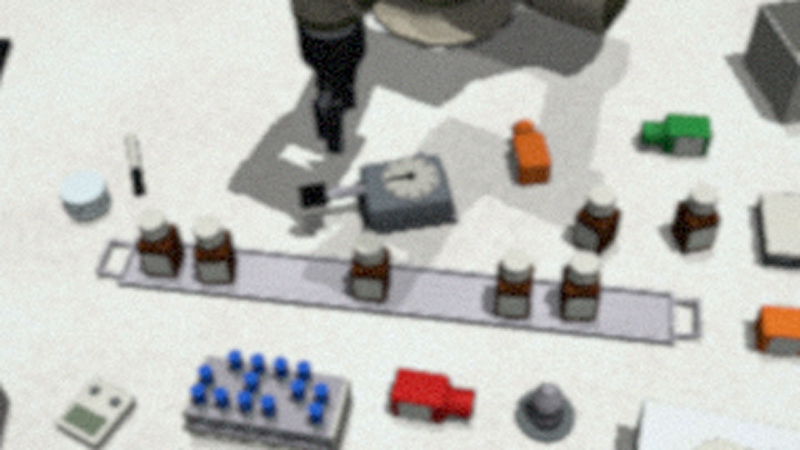

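Call:
jog_arm:
  travel:
    - [0.0016, 0.032, 0.003]
    - [0.0016, 0.032, 0.003]
    - [0.0016, 0.032, 0.003]
    - [0.0016, 0.032, 0.003]
    - [0.0016, 0.032, 0.003]
    - [0.0016, 0.032, 0]
    - [0.0016, 0.032, 0]
    - [0.0016, 0.032, 0]
    - [0.0016, 0.032, 0]
    - [0.0016, 0.032, 0]
    - [0, 0, 0]
    - [0, 0, 0]
  dr:
    - [0, 0, -0.058]
    - [0, 0, -0.058]
    - [0, 0, -0.058]
    - [0, 0, -0.058]
    - [0, 0, -0.058]
    - [0, 0, -0.058]
    - [0, 0, -0.058]
    - [0, 0, -0.058]
    - [0, 0, -0.058]
    - [0, 0, -0.058]
    - [0, 0, 0]
    - [0, 0, 0]
  jaw: 0.0854

```text
time_s: 25.43
position: [0.4829, 0.2333, 0.1689]
tool_rot: [[0.588, 0.809, -0.005], [0.809, -0.588, 0.004], [0.001, -0.006, -1.0]]
ft_force: [-0.2, -0.9, -0.2]
grip_width: 0.0854
```

```bash
python3 - <<'E'
from h import *
st(); save('wrist','w14.png')
E
```

```text
25.4333 [0.4829 0.2333 0.1689] [[0.588, 0.809, -0.005], [0.809, -0.588, 0.004], [0.001, -0.006, -1.0]] [13.  23.6 82.4  0.3 74.2 48.9] [-0.2007 -0.8975 -0.2301] 0.08535228026803814
```

View pics/w14.png

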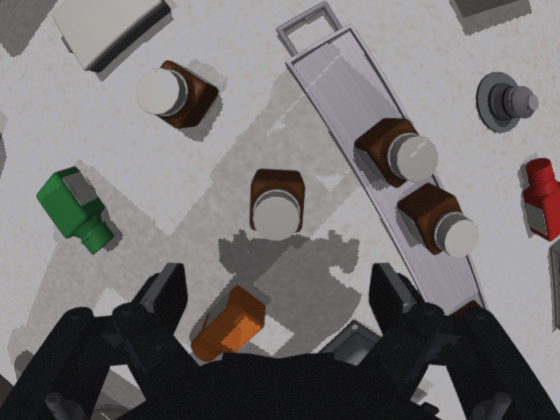

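```bash
python3 - <<'E'
from h import *
im=load('w14.png')
for n,u,v,z in (('g',277,215,.092),('f',162,92,.092),('gl',253,172,.07),('gr',304,172,.07),('orange',230,325,.02),('fa',205,64,0),('d',413,158,.095),('A',455,234,.095)): print(n,onz(im,u,v,z,True))
im=load('t13.png')
for n,u,v,z in (('g',144,220,.092),('f',18,240,.092),('d',174,113,.095),('A',252,110,.095),('B',433,119,.095),('e',636,129,.095),('h',709,134,.095)): print(n,onz(im,u/2.5+130,v/2.5+130,z))
E
```

```text
g [0.48566926 0.23695987 0.092     ]
f [0.47334623 0.35548959 0.092     ]
gl [0.48678495 0.26957827 0.07      ]
gr [0.51790381 0.24704737 0.07      ]
orange [0.3550776  0.14668299 0.02      ]
fa [0.50107036 0.37659003 0.        ]
d [0.5887087  0.21533356 0.095     ]
A [0.59062378 0.14237478 0.095     ]
g [0.48381197 0.23612175 0.092     ]
f [0.46532976 0.35567741 0.092     ]
d [0.58703525 0.20908329 0.095     ]
A [0.58953562 0.13387324 0.095     ]
B [ 0.57966227 -0.04045235  0.095     ]
e [ 0.56873014 -0.23509448  0.095     ]
h [ 0.56344304 -0.3047977   0.095     ]
```

Call:
jog_arm:
  travel:
    - [0.001, 0.001, -0.02]
    - [0, 0.002, -0.03]
    - [0, 0, -0.035]
    - [0, 0, -0.025]
    - [0, 0, -0.015]
    - [0, 0, -0.008]
    - [0, 0, -0.004]
    - [0, 0, 0]
    - [0, 0, 0]
  dr:
    - [0, 0, 0]
    - [0, 0, 0]
    - [0, 0, 0]
    - [0, 0, 0]
    - [0, 0, 0]
    - [0, 0, 0]
    - [0, 0, 0]
    - [0, 0, 0]
    - [0, 0, 0]

```text
time_s: 26.23
position: [0.4839, 0.2355, 0.0332]
tool_rot: [[0.59, 0.807, -0.003], [0.807, -0.59, 0.005], [0.002, -0.005, -1.0]]
ft_force: [0.1, 0.1, 0.4]
grip_width: 0.0853
```

Call:
jog_arm:
  travel:
    - [0, 0, 0]
    - [0, 0, 0]
    - [0, 0, 0]
    - [0, 0, 0]
    - [0, 0, 0]
    - [0, 0, 0]
    - [0, 0, 0]
    - [0, 0, 0]
  dr:
    - [0, 0, 0]
    - [0, 0, 0]
    - [0, 0, 0]
    - [0, 0, 0]
    - [0, 0, 0]
    - [0, 0, 0]
    - [0, 0, 0]
    - [0, 0, 0]
  jaw: 0.02

```text
time_s: 26.9
position: [0.4834, 0.2359, 0.0332]
tool_rot: [[0.589, 0.808, -0.003], [0.808, -0.589, 0.004], [0.002, -0.005, -1.0]]
ft_force: [-1.6, 0.2, 6.8]
grip_width: 0.0433
```

Call:
jog_arm:
  travel:
    - [0, 0, 0.015]
    - [0, 0, 0.03]
    - [0, 0, 0.035]
    - [0, 0, 0.035]
    - [0.0126, -0.0235, 0]
    - [0.0126, -0.0235, 0]
    - [0.0126, -0.0235, 0]
    - [0.0126, -0.0235, 0]
    - [0.0126, -0.0235, 0]
    - [0.0126, -0.0235, 0]
    - [0.0126, -0.0235, 0]
    - [0.0126, -0.0235, 0]
    - [0, 0, 0]
    - [0, 0, 0]
  dr:
    - [0, 0, 0]
    - [0, 0, 0]
    - [0, 0, 0]
    - [0, 0, 0]
    - [0, 0, 0.0725]
    - [0, 0, 0.0725]
    - [0, 0, 0.0725]
    - [0, 0, 0.0725]
    - [0, 0, 0.0725]
    - [0, 0, 0.0725]
    - [0, 0, 0.0725]
    - [0, 0, 0.0725]
    - [0, 0, 0]
    - [0, 0, 0]

```text
time_s: 28.07
position: [0.5841, 0.0469, 0.1469]
tool_rot: [[0.053, 0.999, -0.007], [0.999, -0.053, 0.001], [0.001, -0.007, -1.0]]
ft_force: [-0.1, -0.3, -2.0]
grip_width: 0.0431
```

```bash
python3 - <<'E'
from h import *
st(); save('wrist','w15.png');sc('scene','s15.png',180,400,150,290,3.6)
E
```

```text
28.0667 [0.5841 0.0469 0.1469] [[0.053, 0.999, -0.007], [0.999, -0.053, 0.001], [0.001, -0.007, -1.0]] [-7.  29.6 75.9  0.  74.9 -4. ] [-0.1427 -0.2729 -1.9654] 0.04309359316300369
```

View pics/w15.png

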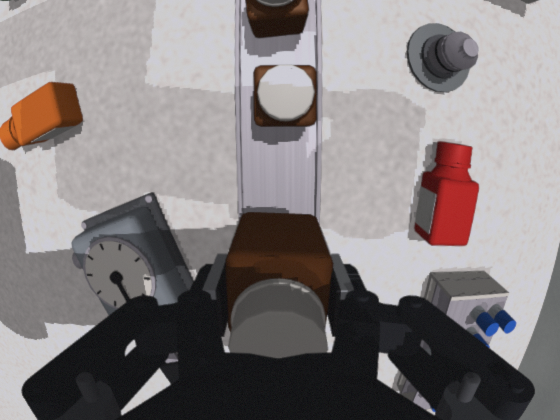

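View pics/c_s15.png

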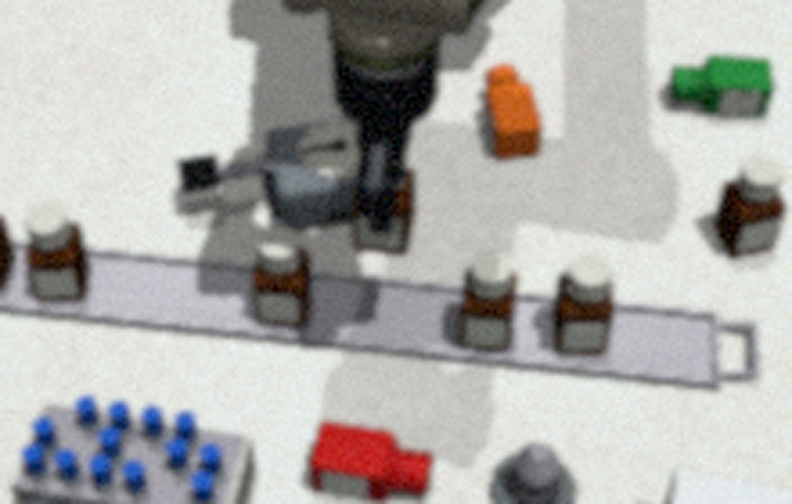

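Call:
jog_arm:
  travel:
    - [0, 0, -0.02]
    - [0, 0, -0.03]
    - [0, 0, -0.03]
    - [0, 0, -0.015]
    - [0, 0, -0.008]
    - [0, 0, -0.004]
    - [0, 0, 0]
    - [0, 0, 0]
  dr:
    - [0, 0, 0]
    - [0, 0, 0]
    - [0, 0, 0]
    - [0, 0, 0]
    - [0, 0, 0]
    - [0, 0, 0]
    - [0, 0, 0]
    - [0, 0, 0]

```text
time_s: 28.83
position: [0.5845, 0.0482, 0.0414]
tool_rot: [[0.05, 0.999, -0.004], [0.999, -0.05, 0.001], [0.001, -0.004, -1.0]]
ft_force: [0.1, -0.7, -1.7]
grip_width: 0.0434
```

Call:
jog_arm:
  travel:
    - [0, 0, -0.001]
    - [0, 0, -0.001]
    - [0, 0, 0]
    - [0, 0, 0]
  dr:
    - [0, 0, 0]
    - [0, 0, 0]
    - [0, 0, 0]
    - [0, 0, 0]

```text
time_s: 29.17
position: [0.5841, 0.0478, 0.0387]
tool_rot: [[0.051, 0.999, -0.006], [0.999, -0.051, 0.001], [0.001, -0.006, -1.0]]
ft_force: [-0.3, -0.5, -1.7]
grip_width: 0.043
```

Call:
jog_arm:
  travel:
    - [0, 0, -0.001]
    - [0, 0, 0]
    - [0, 0, 0]
  dr:
    - [0, 0, 0]
    - [0, 0, 0]
    - [0, 0, 0]

```text
time_s: 29.42
position: [0.584, 0.0478, 0.0373]
tool_rot: [[0.05, 0.999, -0.006], [0.999, -0.05, 0.001], [0.001, -0.006, -1.0]]
ft_force: [0.5, -0.9, -1.1]
grip_width: 0.0434
```

Call:
jog_arm:
  travel:
    - [0, 0, -0.001]
    - [0, 0, 0]
    - [0, 0, 0]
  dr:
    - [0, 0, 0]
    - [0, 0, 0]
    - [0, 0, 0]

```text
time_s: 29.67
position: [0.584, 0.0478, 0.0363]
tool_rot: [[0.05, 0.999, -0.006], [0.999, -0.05, 0.001], [0.001, -0.006, -1.0]]
ft_force: [0.1, -0.2, -0.9]
grip_width: 0.0436
```

Call:
jog_arm:
  travel:
    - [0, 0, -0.001]
    - [0, 0, 0]
    - [0, 0, 0]
  dr:
    - [0, 0, 0]
    - [0, 0, 0]
    - [0, 0, 0]

```text
time_s: 29.92
position: [0.584, 0.0478, 0.0362]
tool_rot: [[0.05, 0.999, -0.006], [0.999, -0.05, 0.001], [0.001, -0.006, -1.0]]
ft_force: [-3.8, -1.5, 6.2]
grip_width: 0.0431
```

Call:
jog_arm:
  travel:
    - [0, 0, 0]
    - [0, 0, 0]
    - [0, 0, 0]
    - [0, 0, 0.01]
    - [0, 0, 0.03]
    - [0, 0, 0.035]
    - [0, 0, 0.035]
    - [0, 0, 0.02]
    - [-0.0129, 0.0343, 0]
    - [-0.0129, 0.0343, 0]
    - [-0.0129, 0.0343, 0]
    - [-0.0129, 0.0343, 0]
    - [-0.0129, 0.0343, 0]
    - [-0.0129, 0.0343, 0]
    - [-0.0129, 0.0343, 0]
    - [-0.0129, 0.0343, 0]
    - [-0.0129, 0.0343, 0]
    - [0, 0, 0]
    - [0, 0, 0]
  dr:
    - [0, 0, 0]
    - [0, 0, 0]
    - [0, 0, 0]
    - [0, 0, 0]
    - [0, 0, 0]
    - [0, 0, 0]
    - [0, 0, 0]
    - [0, 0, 0]
    - [0, 0, 0.022]
    - [0, 0, 0.022]
    - [0, 0, 0.022]
    - [0, 0, 0.022]
    - [0, 0, 0.022]
    - [0, 0, 0.022]
    - [0, 0, 0.022]
    - [0, 0, 0.022]
    - [0, 0, 0.022]
    - [0, 0, 0]
    - [0, 0, 0]
  jaw: 0.075

```text
time_s: 31.5
position: [0.467, 0.358, 0.1658]
tool_rot: [[-0.15, 0.989, -0.006], [0.989, 0.15, -0.0], [0.001, -0.006, -1.0]]
ft_force: [0.5, 0.2, 0.0]
grip_width: 0.0752
```

```bash
python3 - <<'E'
from h import *
st(); save('wrist','w16.png');sc('top','t16.png',100,420,130,310,2.5)
E
```

```text
31.5 [0.467  0.358  0.1658] [[-0.15, 0.989, -0.006], [0.989, 0.15, -0.0], [0.001, -0.006, -1.0]] [25.9 28.7 74.   0.1 77.6 17.2] [0.4567 0.1578 0.0047] 0.07515360011597606
```

View pics/w16.png

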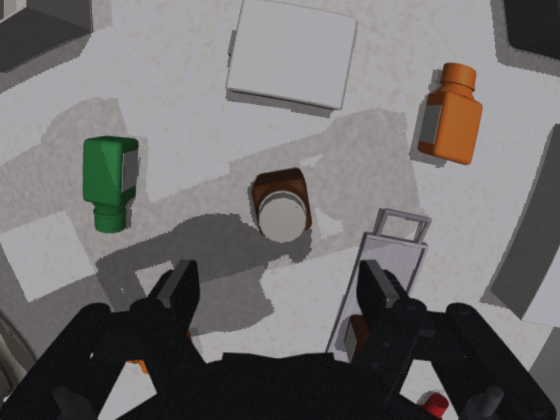

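View pics/c_t16.png

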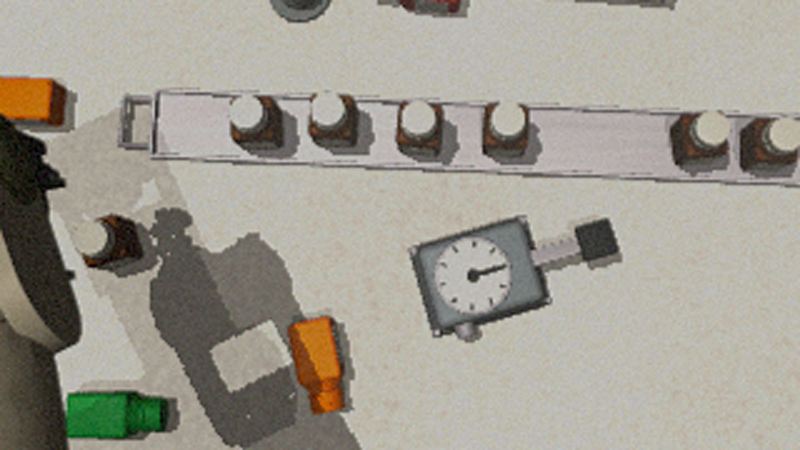

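```bash
python3 - <<'E'
from h import *
im=load('w16.png')
a=onz(im,256,181,.07,True);b=onz(im,302,170,.07,True);c=onz(im,311,220,.07,True)
print(a,b,c,np.degrees(np.arctan2(*(b-a)[[1,0]])),np.degrees(np.arctan2(*(b-c)[[1,0]])), 'cap',onz(im,283,217,.092,True))
im=load('t16.png'); print(onz(im,92/2.5+100,238/2.5+130,.092))
E
python3 -c "
import cv2;a=cv2.imread('pics/w16.png')[140:260,220:340];cv2.imwrite('pics/c_w16.png',cv2.convertScaleAbs(cv2.resize(a,None,fx=5,fy=5,interpolation=2),alpha=2.0))"
```

```text
[0.44798917 0.37976037 0.07      ] [0.48061448 0.39322098 0.07      ] [0.49413267 0.355834   0.07      ] 22.42014549926985 109.8787121374131 cap [0.47101557 0.36178459 0.092     ]
[0.46724374 0.35671006 0.092     ]
```

View pics/c_w16.png

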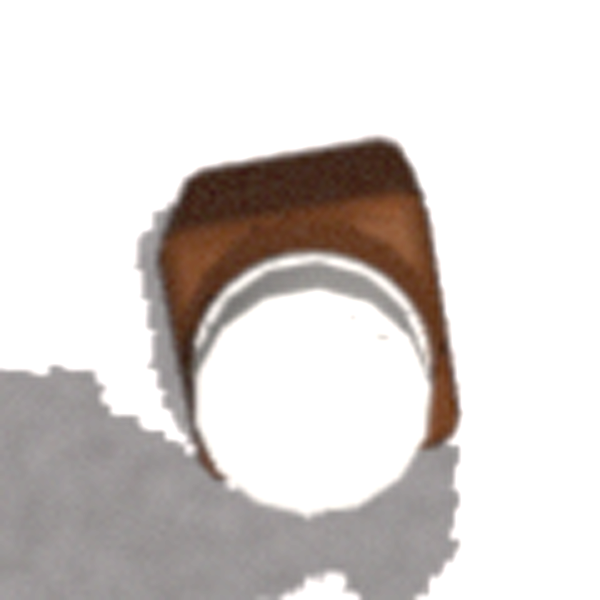

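Call:
jog_arm:
  travel:
    - [0.001, 0.001, -0.02]
    - [0.001, 0, -0.03]
    - [0, 0, -0.03]
    - [0, 0, -0.025]
    - [0, 0, -0.015]
    - [0, 0, -0.008]
    - [0, 0, -0.004]
    - [0, 0, 0]
    - [0, 0, 0]
  dr:
    - [0, 0, 0.09]
    - [0, 0, 0.09]
    - [0, 0, 0]
    - [0, 0, 0]
    - [0, 0, 0]
    - [0, 0, 0]
    - [0, 0, 0]
    - [0, 0, 0]
    - [0, 0, 0]
  jaw: 0.0854

```text
time_s: 32.35
position: [0.4707, 0.3574, 0.0343]
tool_rot: [[-0.321, 0.947, -0.005], [0.947, 0.321, -0.001], [0.001, -0.005, -1.0]]
ft_force: [-0.5, 0.6, -0.2]
grip_width: 0.0856
```

Call:
jog_arm:
  travel:
    - [0, 0, 0]
    - [0, 0, 0]
    - [0, 0, 0]
    - [0, 0, 0]
    - [0, 0, 0]
    - [0, 0, 0]
    - [0, 0, 0]
    - [0, 0, 0]
  dr:
    - [0, 0, 0]
    - [0, 0, 0]
    - [0, 0, 0]
    - [0, 0, 0]
    - [0, 0, 0]
    - [0, 0, 0]
    - [0, 0, 0]
    - [0, 0, 0]
  jaw: 0.02

```text
time_s: 33.02
position: [0.4701, 0.3577, 0.0341]
tool_rot: [[-0.322, 0.947, -0.005], [0.947, 0.322, -0.001], [0.001, -0.005, -1.0]]
ft_force: [-1.4, -1.6, 5.8]
grip_width: 0.0434
```

Call:
jog_arm:
  travel:
    - [0, 0, 0.015]
    - [0, 0, 0.03]
    - [0, 0, 0.035]
    - [0, 0, 0.035]
    - [0.0207, -0.0133, 0]
    - [0.0207, -0.0133, 0]
    - [0.0207, -0.0133, 0]
    - [0.0207, -0.0133, 0]
    - [0.0207, -0.0133, 0]
    - [0.0207, -0.0133, 0]
    - [0, 0, 0]
    - [0, 0, 0]
  dr:
    - [0, 0, 0]
    - [0, 0, 0]
    - [0, 0, 0]
    - [0, 0, 0]
    - [0, 0, -0.0627]
    - [0, 0, -0.0627]
    - [0, 0, -0.0627]
    - [0, 0, -0.0627]
    - [0, 0, -0.0627]
    - [0, 0, -0.0627]
    - [0, 0, 0]
    - [0, 0, 0]

```text
time_s: 34.02
position: [0.5945, 0.277, 0.1475]
tool_rot: [[0.05, 0.999, -0.007], [0.999, -0.05, 0.001], [0.001, -0.007, -1.0]]
ft_force: [-0.4, 0.1, -1.6]
grip_width: 0.0433
```

```bash
python3 - <<'E'
from h import *
st(); save('wrist','w17.png');sc('scene','s17.png',250,430,170,290,4.4)
im=load('w17.png')
for p in ((241,180),(317,180)): print(onz(im,*p,.01,True))
E
```

```text
34.0167 [0.5945 0.277  0.1475] [[0.05, 0.999, -0.007], [0.999, -0.05, 0.001], [0.001, -0.007, -1.0]] [14.6 36.2 63.1  0.2 81.1 17.4] [-0.382   0.1308 -1.6115] 0.04328226788910503
[0.5634 0.2958 0.01  ]
[0.6302 0.2926 0.01  ]
```

View pics/w17.png

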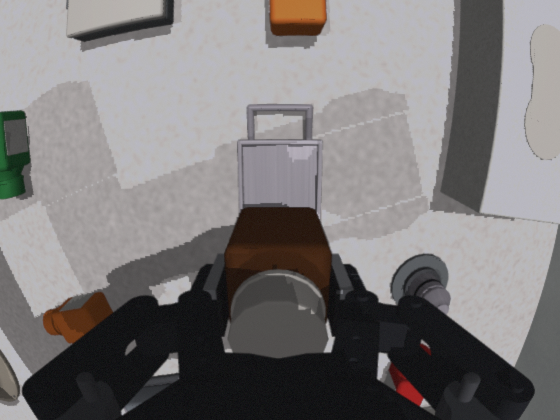

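View pics/c_s17.png

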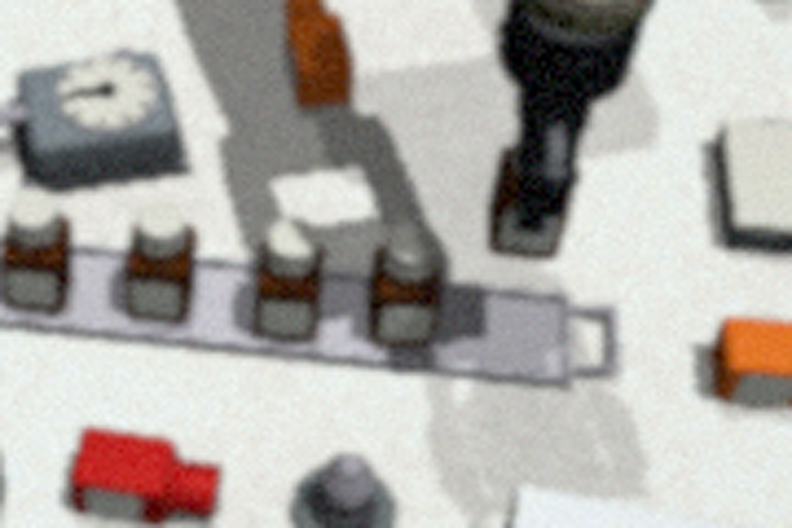

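Call:
jog_arm:
  travel:
    - [0, 0, -0.02]
    - [0, 0, -0.03]
    - [0, 0, -0.03]
    - [0, 0, -0.015]
    - [0, 0, -0.008]
    - [0, 0, -0.004]
    - [0, 0, -0.001]
    - [0, 0, 0]
    - [0, 0, 0]
  dr:
    - [0, 0, 0]
    - [0, 0, 0]
    - [0, 0, 0]
    - [0, 0, 0]
    - [0, 0, 0]
    - [0, 0, 0]
    - [0, 0, 0]
    - [0, 0, 0]
    - [0, 0, 0]

```text
time_s: 34.87
position: [0.5946, 0.2781, 0.0417]
tool_rot: [[0.048, 0.999, -0.004], [0.999, -0.048, 0.002], [0.002, -0.004, -1.0]]
ft_force: [0.4, 0.8, -2.1]
grip_width: 0.043
```

Call:
jog_arm:
  travel:
    - [0, 0, -0.001]
    - [0, 0, -0.001]
    - [0, 0, 0]
    - [0, 0, 0]
  dr:
    - [0, 0, 0]
    - [0, 0, 0]
    - [0, 0, 0]
    - [0, 0, 0]

```text
time_s: 35.2
position: [0.5942, 0.2777, 0.0385]
tool_rot: [[0.049, 0.999, -0.006], [0.999, -0.049, 0.001], [0.001, -0.006, -1.0]]
ft_force: [0.1, 0.7, -2.3]
grip_width: 0.0429
```

Call:
jog_arm:
  travel:
    - [0, 0, -0.001]
    - [0, 0, 0]
    - [0, 0, 0]
  dr:
    - [0, 0, 0]
    - [0, 0, 0]
    - [0, 0, 0]

```text
time_s: 35.45
position: [0.5941, 0.2777, 0.0372]
tool_rot: [[0.049, 0.999, -0.006], [0.999, -0.049, 0.001], [0.001, -0.006, -1.0]]
ft_force: [-0.3, -0.6, -1.4]
grip_width: 0.0431
```

Call:
jog_arm:
  travel:
    - [0, 0, -0.001]
    - [0, 0, 0]
    - [0, 0, 0]
  dr:
    - [0, 0, 0]
    - [0, 0, 0]
    - [0, 0, 0]

```text
time_s: 35.7
position: [0.5942, 0.2778, 0.0371]
tool_rot: [[0.049, 0.999, -0.006], [0.999, -0.049, 0.001], [0.001, -0.006, -1.0]]
ft_force: [-2.1, -0.7, 5.0]
grip_width: 0.0429
```

Call:
jog_arm:
  travel:
    - [0, 0, 0]
    - [0, 0, 0]
    - [0, 0, 0]
    - [0, 0, 0.01]
    - [0, 0, 0.03]
    - [0, 0, 0.035]
    - [0, 0, 0.035]
    - [0, 0, 0.025]
    - [-0.0105, -0.034, 0]
    - [-0.0105, -0.034, 0]
    - [-0.0105, -0.034, 0]
    - [-0.0105, -0.034, 0]
    - [-0.0105, -0.034, 0]
    - [-0.0105, -0.034, 0]
    - [-0.0105, -0.034, 0]
    - [-0.0105, -0.034, 0]
    - [-0.0105, -0.034, 0]
    - [-0.0105, -0.034, 0]
    - [0, 0, 0]
    - [0, 0, 0]
  dr:
    - [0, 0, 0]
    - [0, 0, 0]
    - [0, 0, 0]
    - [0, 0, 0]
    - [0, 0, 0]
    - [0, 0, 0]
    - [0, 0, 0]
    - [0, 0, 0]
    - [0, 0, 0]
    - [0, 0, 0]
    - [0, 0, 0]
    - [0, 0, 0]
    - [0, 0, 0]
    - [0, 0, 0]
    - [0, 0, 0]
    - [0, 0, 0]
    - [0, 0, 0]
    - [0, 0, 0]
    - [0, 0, 0]
    - [0, 0, 0]
  jaw: 0.075

```text
time_s: 37.37
position: [0.4889, -0.0636, 0.172]
tool_rot: [[0.052, 0.999, -0.005], [0.999, -0.052, 0.001], [0.001, -0.005, -1.0]]
ft_force: [-0.3, 0.1, 0.2]
grip_width: 0.075
```

```bash
python3 - <<'E'
from h import *
st(); save('wrist','w18.png');sc('top','t18.png',130,450,130,310,2.5); sc('scene','s18.png',110,430,120,300,2.5)
E
```

```text
37.3667 [ 0.4889 -0.0636  0.172 ] [[0.052, 0.999, -0.005], [0.999, -0.052, 0.001], [0.001, -0.005, -1.0]] [-21.2  19.5  88.7  -0.1  72.2 -18.2] [-0.3066  0.1325  0.1577] 0.07501931800542731
```

View pics/w18.png

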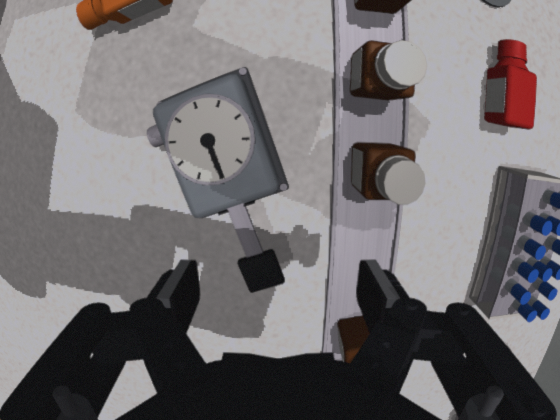

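View pics/c_t18.png

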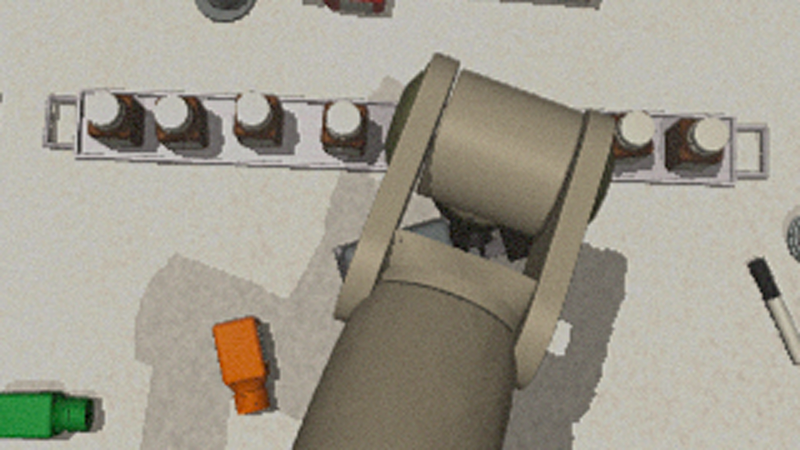

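View pics/c_s18.png

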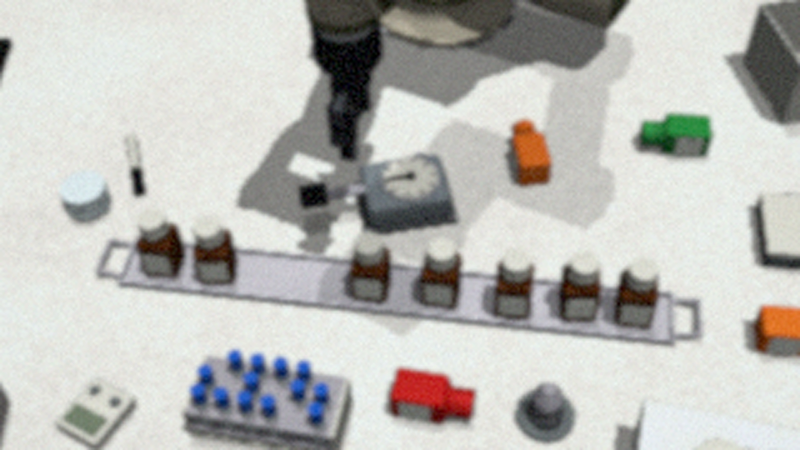

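```bash
python3 - <<'E'
from h import *
im=load('w18.png')
for p in ((261,270),(239,258),(274,251),(284,281),(248,291)): print(onz(im,*p,.049,True))
E
```

```text
[ 0.47115181 -0.12574683  0.049     ]
[ 0.45211752 -0.11285833  0.049     ]
[ 0.48405922 -0.10732457  0.049     ]
[ 0.49160562 -0.1382156   0.049     ]
[ 0.45723767 -0.147631    0.049     ]
```

Call:
jog_arm:
  travel:
    - [-0.0095, -0.0317, 0]
    - [-0.0095, -0.0317, 0]
    - [0, 0, -0.03]
    - [0, 0, -0.03]
    - [0, 0, -0.03]
    - [0, 0, -0.015]
    - [0, 0, 0]
    - [0, 0, 0]
    - [0, 0, 0]
    - [0, 0, 0]
  dr:
    - [0, 0, 0]
    - [0, 0, 0]
    - [0, 0, 0]
    - [0, 0, 0]
    - [0, 0, 0]
    - [0, 0, 0]
    - [0, 0, 0]
    - [0, 0, 0]
    - [0, 0, 0]
    - [0, 0, 0]
  jaw: 0.0
  newtons: 40

```text
time_s: 38.35
position: [0.471, -0.1256, 0.0676]
tool_rot: [[0.048, 0.999, -0.004], [0.999, -0.048, -0.0], [-0.0, -0.004, -1.0]]
ft_force: [0.2, 0.1, 0.4]
grip_width: 0.0001
```

```bash
python3 - <<'E'
from h import *
st(); save('wrist','w19.png');sc('scene','s19.png',200,320,150,250,5)
E
```

```text
38.35 [ 0.471  -0.1256  0.0676] [[0.048, 0.999, -0.004], [0.999, -0.048, -0.0], [-0.0, -0.004, -1.0]] [-28.8  27.   97.6  -0.1  55.6 -26. ] [0.2004 0.0732 0.4223] 0.00013145375844650443
```

View pics/c_s19.png

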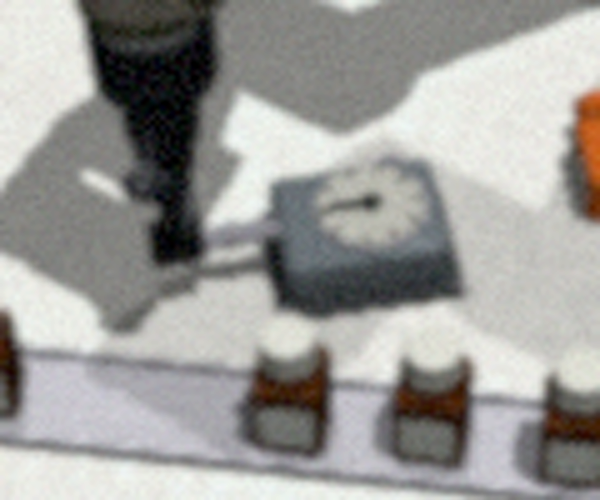

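View pics/w19.png

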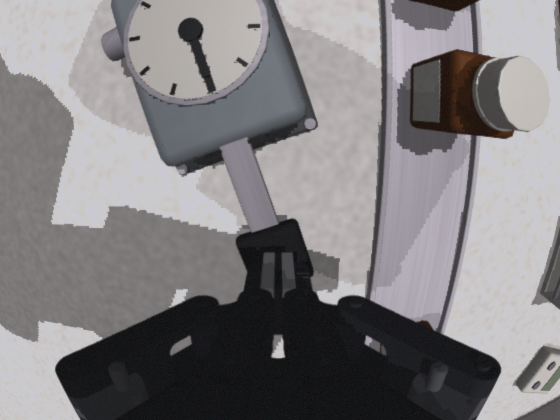

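Call:
jog_arm:
  travel:
    - [0, 0, -0.015]
    - [0, 0, -0.01]
    - [0, 0, -0.008]
    - [0, 0, -0.004]
    - [0, 0, 0]
    - [0, 0, 0]
  dr:
    - [0, 0, 0]
    - [0, 0, 0]
    - [0, 0, 0]
    - [0, 0, 0]
    - [0, 0, 0]
    - [0, 0, 0]

```text
time_s: 38.95
position: [0.4707, -0.1256, 0.0301]
tool_rot: [[0.049, 0.999, -0.005], [0.999, -0.049, 0.001], [0.001, -0.005, -1.0]]
ft_force: [0.5, 1.3, 5.7]
grip_width: -0.0003
```

Call:
jog_arm:
  travel:
    - [0, 0, -0.002]
    - [0, 0, 0]
    - [0, 0, 0]
  dr:
    - [0, 0, 0]
    - [0, 0, 0]
    - [0, 0, 0]

```text
time_s: 39.2
position: [0.4708, -0.1256, 0.0291]
tool_rot: [[0.049, 0.999, -0.004], [0.999, -0.049, 0.0], [0.0, -0.004, -1.0]]
ft_force: [-1.8, 3.9, 17.8]
grip_width: 0.0001
```

Call:
jog_arm:
  travel:
    - [0, 0, -0.001]
    - [0, 0, 0]
    - [0, 0, 0]
  dr:
    - [0, 0, 0]
    - [0, 0, 0]
    - [0, 0, 0]

```text
time_s: 39.45
position: [0.4709, -0.1255, 0.0287]
tool_rot: [[0.049, 0.999, -0.003], [0.999, -0.049, 0.0], [0.0, -0.003, -1.0]]
ft_force: [-4.8, 4.7, 26.3]
grip_width: 0.0003
```

Call:
jog_arm:
  travel:
    - [0, 0, 0.006]
    - [0, 0, 0.012]
    - [0, 0, 0.012]
    - [0, 0, 0]
    - [0, 0, 0]
    - [0, 0, 0]
  dr:
    - [0, 0, 0]
    - [0, 0, 0]
    - [0, 0, 0]
    - [0, 0, 0]
    - [0, 0, 0]
    - [0, 0, 0]

```text
time_s: 39.95
position: [0.4698, -0.1255, 0.0559]
tool_rot: [[0.049, 0.999, -0.007], [0.999, -0.049, 0.001], [0.001, -0.007, -1.0]]
ft_force: [0.1, 0.8, -1.4]
grip_width: 0.0
```

```bash
python3 - <<'E'
from h import *
st(); save('wrist','w20.png')
E
```

```text
39.95 [ 0.4698 -0.1255  0.0559] [[0.049, 0.999, -0.007], [0.999, -0.049, 0.001], [0.001, -0.007, -1.0]] [-28.9  28.   98.3  -0.1  54.  -26. ] [ 0.0763  0.8018 -1.4398] 3.705952511866434e-05
```

View pics/w20.png

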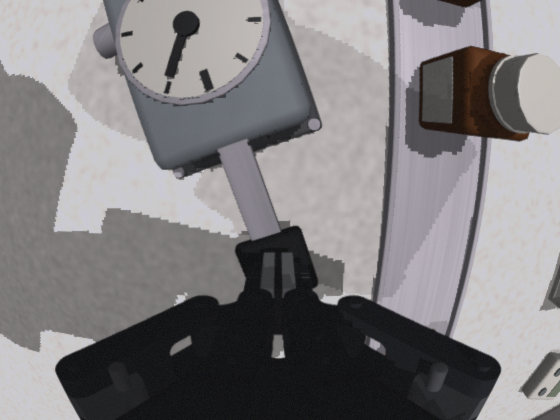

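Call:
jog_arm:
  travel:
    - [0, 0, -0.012]
    - [0, 0, -0.012]
    - [0, 0, -0.006]
    - [0, 0, 0]
    - [0, 0, 0]
    - [0, 0, 0.006]
    - [0, 0, 0.012]
    - [0, 0, 0.012]
    - [0, 0, 0]
    - [0, 0, 0]
    - [0, 0, -0.012]
    - [0, 0, -0.012]
    - [0, 0, -0.006]
    - [0, 0, 0]
    - [0, 0, 0]
    - [0, 0, 0.006]
    - [0, 0, 0.012]
    - [0, 0, 0.012]
    - [0, 0, 0]
    - [0, 0, 0]
  dr:
    - [0, 0, 0]
    - [0, 0, 0]
    - [0, 0, 0]
    - [0, 0, 0]
    - [0, 0, 0]
    - [0, 0, 0]
    - [0, 0, 0]
    - [0, 0, 0]
    - [0, 0, 0]
    - [0, 0, 0]
    - [0, 0, 0]
    - [0, 0, 0]
    - [0, 0, 0]
    - [0, 0, 0]
    - [0, 0, 0]
    - [0, 0, 0]
    - [0, 0, 0]
    - [0, 0, 0]
    - [0, 0, 0]
    - [0, 0, 0]

```text
time_s: 41.67
position: [0.4699, -0.1255, 0.0555]
tool_rot: [[0.049, 0.999, -0.007], [0.999, -0.049, 0.001], [0.001, -0.007, -1.0]]
ft_force: [0.1, 0.4, 0.1]
grip_width: 0.0002
```

```bash
python3 - <<'E'
from h import *
st(); save('wrist','w21.png')
E
```

```text
41.6667 [ 0.4699 -0.1255  0.0555] [[0.049, 0.999, -0.007], [0.999, -0.049, 0.001], [0.001, -0.007, -1.0]] [-28.9  28.1  98.4  -0.1  54.  -26. ] [0.1132 0.4024 0.1411] 0.0001913746780444418
```

View pics/w21.png

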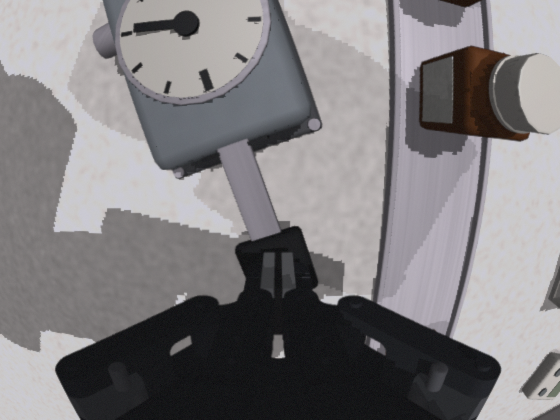

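Call:
jog_arm:
  travel:
    - [0, 0, -0.012]
    - [0, 0, -0.012]
    - [0, 0, -0.006]
    - [0, 0, 0]
    - [0, 0, 0]
    - [0, 0, 0.006]
    - [0, 0, 0.012]
    - [0, 0, 0.012]
    - [0, 0, 0]
    - [0, 0, 0]
    - [0, 0, -0.012]
    - [0, 0, -0.012]
    - [0, 0, -0.006]
    - [0, 0, 0]
    - [0, 0, 0]
    - [0, 0, 0.006]
    - [0, 0, 0.012]
    - [0, 0, 0.012]
    - [0, 0, 0]
    - [0, 0, 0]
  dr:
    - [0, 0, 0]
    - [0, 0, 0]
    - [0, 0, 0]
    - [0, 0, 0]
    - [0, 0, 0]
    - [0, 0, 0]
    - [0, 0, 0]
    - [0, 0, 0]
    - [0, 0, 0]
    - [0, 0, 0]
    - [0, 0, 0]
    - [0, 0, 0]
    - [0, 0, 0]
    - [0, 0, 0]
    - [0, 0, 0]
    - [0, 0, 0]
    - [0, 0, 0]
    - [0, 0, 0]
    - [0, 0, 0]
    - [0, 0, 0]

```text
time_s: 43.38
position: [0.4698, -0.1255, 0.0553]
tool_rot: [[0.049, 0.999, -0.007], [0.999, -0.049, 0.002], [0.001, -0.007, -1.0]]
ft_force: [-0.4, 0.7, -1.0]
grip_width: 0.0002
```

Call:
jog_arm:
  travel:
    - [0, 0, -0.012]
    - [0, 0, -0.012]
    - [0, 0, -0.006]
    - [0, 0, 0]
    - [0, 0, 0]
    - [0, 0, 0.006]
    - [0, 0, 0.012]
    - [0, 0, 0.012]
    - [0, 0, 0]
    - [0, 0, 0]
    - [0, 0, -0.012]
    - [0, 0, -0.012]
    - [0, 0, -0.006]
    - [0, 0, 0]
    - [0, 0, 0]
    - [0, 0, 0.006]
    - [0, 0, 0.012]
    - [0, 0, 0.012]
    - [0, 0, 0]
    - [0, 0, 0]
  dr:
    - [0, 0, 0]
    - [0, 0, 0]
    - [0, 0, 0]
    - [0, 0, 0]
    - [0, 0, 0]
    - [0, 0, 0]
    - [0, 0, 0]
    - [0, 0, 0]
    - [0, 0, 0]
    - [0, 0, 0]
    - [0, 0, 0]
    - [0, 0, 0]
    - [0, 0, 0]
    - [0, 0, 0]
    - [0, 0, 0]
    - [0, 0, 0]
    - [0, 0, 0]
    - [0, 0, 0]
    - [0, 0, 0]
    - [0, 0, 0]

```text
time_s: 45.05
position: [0.4697, -0.1254, 0.0552]
tool_rot: [[0.049, 0.999, -0.007], [0.999, -0.049, 0.002], [0.001, -0.007, -1.0]]
ft_force: [-0.7, 0.2, 0.6]
grip_width: 0.0002
```

Call:
jog_arm:
  travel:
    - [0, 0, 0.02]
    - [0, 0, 0.03]
    - [0, 0, 0.035]
    - [0, 0, 0.035]
    - [-0.03, -0.01, 0.02]
    - [-0.035, -0.02, 0.01]
    - [-0.035, -0.02, 0]
    - [-0.035, -0.02, 0]
    - [0, -0.03, 0]
    - [0, -0.03, 0]
    - [0, 0, 0]
    - [0, 0, 0]
  dr:
    - [0, 0, 0]
    - [0, 0, 0]
    - [0, 0, 0]
    - [0, 0, 0]
    - [0, 0, 0]
    - [0, 0, 0]
    - [0, 0, 0]
    - [0, 0, 0]
    - [0, 0, 0]
    - [0, 0, 0]
    - [0, 0, 0]
    - [0, 0, 0]

```text
time_s: 46.05
position: [0.3347, -0.2564, 0.2047]
tool_rot: [[0.051, 0.999, -0.008], [0.999, -0.051, 0.004], [0.003, -0.008, -1.0]]
ft_force: [-0.8, 0.1, 0.0]
grip_width: -0.0003
```

```bash
python3 - <<'E'
from h import *
st(); sc('top','t22.png',130,450,130,310,2.5); sc('scene','s22.png',110,430,120,300,2.5)
a=cv2.imread('pics/t22.png');cv2.imwrite('pics/dial.png',cv2.convertScaleAbs(cv2.resize(a[205:275,250:360],None,fx=7,fy=7,interpolation=2),alpha=1.5))
E
```

```text
46.05 [ 0.3347 -0.2564  0.2047] [[0.051, 0.999, -0.008], [0.999, -0.051, 0.004], [0.003, -0.008, -1.0]] [-53.5  10.6  95.5  -0.2  74.4 -50.5] [-0.8488  0.1245  0.016 ] -0.0002832345404711987
```

View pics/dial.png

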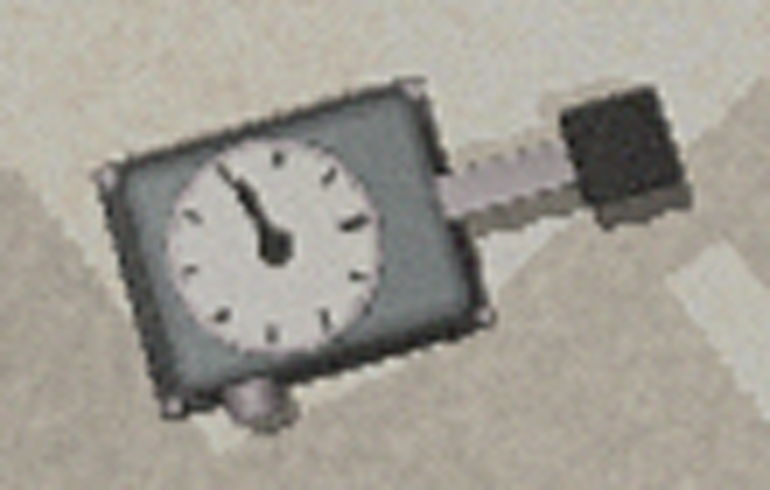

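View pics/c_t22.png

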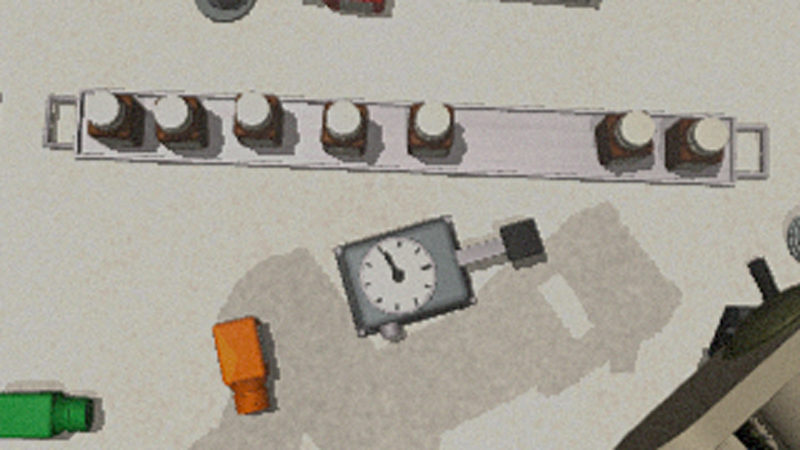

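View pics/c_s22.png

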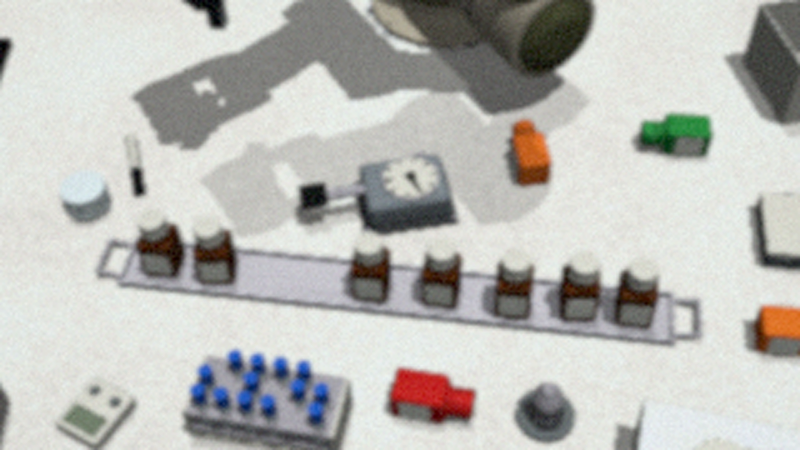

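```bash
python3 -c "
from rig import close_job; print(close_job())"
```

```text
the job is handed in; nothing more can be done
None
```

I stood the two fallen bottles up in the tray, stood up the bottle lying on the bench and put it in, and moved in the two bottles standing on the bench. With the two that were already upright, that makes seven brown bottles. I then pressed the counter key seven times, letting it come up fully each time, moved the arm clear and handed the job in at about 46 s.

The last top and scene pictures showed all seven bottles upright inside the tray. The pointer was on the seventh tick, the key was up, and the other things within those pictures were where they started. The robot was touching nothing. No check failed. One press pushed the key to about 26 N at its stop. I did not read the force at the bottom of the other presses.

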